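# Set up the tomato-cutting corner

### The arm

A 6-joint arm with a two-finger parallel gripper is mounted at the origin on the work surface. World frame = base frame: x ahead of the robot, y to its left, z up, the work surface at z = 0. Lengths are in m, angles in rad, forces in N, time in s.
With the tool pointing down it reaches from about 0.275 to 0.725 m from the base axis. Payload 15.9 kg.
Tool frame: the origin (TCP) lies at the very end of the fingers, on their centre line; the grasp point (between the pads) lies 19 mm behind it; z points along the fingers, y is the line along which they close (so a half turn about z gives the same grasp; the last joint's range is limited). The gripper opens to 85 mm and grips with 20 to 120 N. Pads are 22 mm wide; open, the fingers measure 114 mm over their backs; the gripper's body (76 mm by 85 mm) begins 54 mm behind the grasp point. The pads swing forward as they close: fully open they stand 13 mm farther back than shut.
Start: joints at [1.338, 0.213, -0.034, 1.323, 0, 1.571], TCP at [0.115, 0.486, 0.193] pointing down, gripper open.
Joint ranges: [-2.98, 2.98], [-0.74, 1.72], [-1.14, 1.35], [-2.1, 2.04], [-1.57, 1.44], [-3.14, 3.14]. Speed limits (rad/s): [1.89, 1.89, 2.39, 2.57, 3.14, 3.14].

### API

Orientations are given as a unit quaternion [x, y, z, w].
In Python, from cell import robot, optics gives the robot as it stands.
- The arm moves only by the shell command python3 -m pendant 'ROWS' [OPENING] [FORCE]. ROWS is JSON, a list of rows, each a list of 2 entries, a list of its own where there are three numbers: the shift along the world's x, y, z in cm, then the turn about the world's z in rad. In form: [[[x, y, z], yaw], ...]. A call has exactly 10 rows; each row shifts and turns the commanded pose from where the row before left it; what a row does not reach is not made up. A row lasts 1/12 s, in which the tool goes at most 41.7 mm and 7.16 degrees, less where a joint would pass 70% of its speed; a pose out of reach is approached as far as the arm can. A call is refused whole if a number of a shift passes 4.17 or a number of a turn 0.125, either way. A call with a gripper value outside its range is refused whole. OPENING is the finger opening in cm, from 0 to 8.54, set as the call begins (- or left out, the last holds). The fingers move at their own pace and stop on an object; FORCE is the grip in N (left out, the last holds). Time passes only in rows, so rows that do not move let the fingers close, or fill a call up. It gives the time, the measured TCP pose, the force, the opening and the grip force at its end, in the units of the state.
- robot.get_state(): the state, without advancing time (a new reading comes with each control period).
- optics.get_image(name): name is "scene" or "top"; returns the picture (420x560x3 uint8, red, green, blue); there is no depth.
- optics.camera_model(name): a dict with "fx", "fy", "cx", "cy" (pixels), "dist_coeffs" ([k1, k2, p1, p2, k3] as OpenCV has them; the pictures are not rectified), "extrinsics" (4x4, takes a point from camera to world coordinates). Camera axes: x right, y down, z forward; pixel columns grow to the right and rows downward; lengths in m; the calibration is good to about 2 mm. A picture is of the moment at which its call begins. camera_model takes no time and is no camera call.
- robot.sign_off(): hands the job in; it is judged then, once.
The state is a dict: "t": time; "joint_positions": joint angles; "qvel": joint speeds; "joint_torque": joint torques, N m; "ee_pos": TCP position; "ee_rot": TCP orientation; "ft_force": force on the tool from outside, world axes, zero at the start; "ft_torque": the same for the moment, N m; "gripper_width": opening from 0.0 (shut) to 1.0 (fully open); "gripper_force": force on a finger pad.
Only numpy, scipy, OpenCV 4.12 (cv2) and the standard library are available. Lean on these libraries where they do the work, as an engineer would, in place of code of your own. Each camera call takes 0.05 s, during which the arm holds its last target. There are 200 camera calls.

### The job

Fit the wooden tomato rest into its steel frame: hook one long edge under the frame's lip with the rest tilted, then swing the other edge down until it lies flat and fully home. Then set every tomato into a dimple of the rest, one to a dimple, so that none can roll, and slide the small chopping board snugly into its corner stops, flat against both rails. Leave all other things on the counter where they are.

Things in the scene. Friction and masses are not known exactly. Their poses are not given: they have to be found in the camera images.
- frame: Shallow steel frame fixed to the counter, origin on the counter under its centre, z up. Outside 194 (x) x 224 mm (y), inside 178 x 208 mm; inner floor (the seat) 6 mm above the counter. Walls on its +x, +y, -y sides: 8 mm thick, 10 mm above the seat, level with a seated panel's top. A lip overhangs its -x side (towards the robot)
- seat (a point): centre of the frame's inner floor, 6 mm above the counter, axes as the frame's; where the panel's origin belongs when home (4 mm play each way)
- lip_edge (a point): middle of the lip's free lower edge, at frame x = -71 mm, 17 mm above the seat; axes as the frame's. The lip runs the frame's whole width, overhangs the inside by 18 mm (inner wall face at frame x = -89), is 4 mm thick, top 27 mm above the counter. Only 160 mm are open from here to the +x wall: the 170 mm panel must go in tilted about 20 degrees, edge under the lip first
- panel: Loose wooden tomato rest, 0.2 to 0.4 kg, flat on the counter at the start: 170 (x) x 200 (y) x 10 mm, origin at the centre of its underside, z up. Upright grip bar at the middle, over its centre of mass: 14 mm thick (x), 36 mm long (y), from 10 to 44 mm above the underside. Four dimples (31 mm round holes through it) at x = +-43, y = +-68 mm. Alike turned half round; fits either way round
- dimple1 (a point): centre of a dimple's mouth, at the panel's top face, panel x = 43, y = 68 mm. A tomato resting in it has its centre 15.6 mm above this point (22 mm if it is only lying on the panel)
- dimple2 (a point): centre of a dimple's mouth, at the panel's top face, panel x = 43, y = -68 mm. A tomato resting in it has its centre 15.6 mm above this point (22 mm if it is only lying on the panel)
- dimple3 (a point): centre of a dimple's mouth, at the panel's top face, panel x = -43, y = 68 mm. A tomato resting in it has its centre 15.6 mm above this point (22 mm if it is only lying on the panel)
- dimple4 (a point): centre of a dimple's mouth, at the panel's top face, panel x = -43, y = -68 mm. A tomato resting in it has its centre 15.6 mm above this point (22 mm if it is only lying on the panel)
- tomato1_center (a point): centre of a small round red tomato (a ball 44 mm across, about 45 g, rolls freely), on the counter beyond the panel at the start; two to four of the four are there
- tomato2_center (a point): centre of a small round red tomato (a ball 44 mm across, about 45 g, rolls freely), on the counter beyond the panel at the start; two to four of the four are there
- tomato3_center (a point): centre of a small round red tomato (a ball 44 mm across, about 45 g, rolls freely), on the counter beyond the panel at the start; two to four of the four are there
- tomato4_center (a point): centre of a small round red tomato (a ball 44 mm across, about 45 g, rolls freely), on the counter beyond the panel at the start; two to four of the four are there
- board: Loose small chopping board of pale wood, 120 mm along its x, 180 mm along its y, 18 mm thick, 0.25 to 0.45 kg, lying flat, origin at the centre of its underside. At the start it lies a few cm off the stops, a little askew
- stops: Two aluminium rails fixed to the counter, 12 mm high, 14 mm thick; origin at their inside corner on the counter. Far rail: its face is the plane x = 0, y from -14 to +146 mm, rail on the +x side. Right rail: its face is the plane y = 0, x from -120 to 0 mm, rail on the -y side. Board home: its +x edge on the far rail, -y edge on the right rail, origin at x = -60, y = +90 mm, axes parallel
- bell_pepper: bystander: green bell pepper standing, 80 mm across, 85 mm high, origin at its foot
- onion: bystander: brown onion, 72 mm across, 75 mm high, origin at its foot
- oil_bottle: bystander: green glass bottle, 64 mm across, 210 mm high, origin at its foot
- spice_jar: bystander: small glass jar, 44 mm across, 55 mm high, origin at its foot
- salt_mill: bystander: dark wooden mill, 54 mm across, 135 mm high, origin at its foot
- knife: bystander: chef's knife lying flat, 300 mm long along its x, 18 mm high, origin near the middle
There are look-alikes about, which are no part of the job. Leave any green look-alike of the part that bears tomato3_center alone.

How it is judged:
On the way:
1. the tomato rest lies flat and home in the frame, one edge under the lip (z of panel in the frame of seat between -0.004 and 0.004 m and x of panel in the frame of seat between -0.008 and 0.008 m and y of panel in the frame of seat between -0.009 and 0.009 m and angle between panel's own z axis and vertical below 0.03 rad), for 0.3 s.
At the end, for the whole second after the job is handed in: Rest flat in the frame, an edge under the lip (within 8 mm x, 9 mm y, 4 mm height of the seat, tilt < 0.03 rad); every tomato still in a dimple (6 mm sideways, centre < 18.5 mm above its mouth); board still, against both rails (3 mm, 0.03 rad) (all of step 1 and ((horizontal distance between tomato1_center and dimple1 below 0.006 m and z of tomato1_center in the frame of dimple1 below 0.0185 m) or (horizontal distance between tomato1_center and dimple2 below 0.006 m and z of tomato1_center in the frame of dimple2 below 0.0185 m) or (horizontal distance between tomato1_center and dimple3 below 0.006 m and z of tomato1_center in the frame of dimple3 below 0.0185 m) or (horizontal distance between tomato1_center and dimple4 below 0.006 m and z of tomato1_center in the frame of dimple4 below 0.0185 m)) and linear speed of each of tomato1, tomato2, tomato3, tomato4 below 0.03 m/s and ((horizontal distance between tomato2_center and dimple1 below 0.006 m and z of tomato2_center in the frame of dimple1 below 0.0185 m) or (horizontal distance between tomato2_center and dimple2 below 0.006 m and z of tomato2_center in the frame of dimple2 below 0.0185 m) or (horizontal distance between tomato2_center and dimple3 below 0.006 m and z of tomato2_center in the frame of dimple3 below 0.0185 m) or (horizontal distance between tomato2_center and dimple4 below 0.006 m and z of tomato2_center in the frame of dimple4 below 0.0185 m)) and ((horizontal distance between tomato3_center and dimple1 below 0.006 m and z of tomato3_center in the frame of dimple1 below 0.0185 m) or (horizontal distance between tomato3_center and dimple2 below 0.006 m and z of tomato3_center in the frame of dimple2 below 0.0185 m) or (horizontal distance between tomato3_center and dimple3 below 0.006 m and z of tomato3_center in the frame of dimple3 below 0.0185 m) or (horizontal distance between tomato3_center and dimple4 below 0.006 m and z of tomato3_center in the frame of dimple4 below 0.0185 m)) and ((horizontal distance between tomato4_center and dimple1 below 0.006 m and z of tomato4_center in the frame of dimple1 below 0.0185 m) or (horizontal distance between tomato4_center and dimple2 below 0.006 m and z of tomato4_center in the frame of dimple2 below 0.0185 m) or (horizontal distance between tomato4_center and dimple3 below 0.006 m and z of tomato4_center in the frame of dimple3 below 0.0185 m) or (horizontal distance between tomato4_center and dimple4 below 0.006 m and z of tomato4_center in the frame of dimple4 below 0.0185 m)) and x of board in the frame of stops between -0.063 and -0.057 m and y of board in the frame of stops between 0.087 and 0.093 m and angle between the x axis of board and the x axis of stops, either way round below 0.03 rad and angle between board's own z axis and vertical below 0.03 rad and linear speed of board below 0.02 m/s); the robot touches nothing.
It fails at once if a bystander on the counter is shoved more than 40 mm away (distance of any of bell_pepper, onion, oil_bottle, spice_jar, salt_mill, knife from where it was at the start of the episode above 0.04 m).
Of tomato1, tomato2, tomato3, tomato4 only 2 to 4 are there at a start; the rules pass over those that are not, and their reading is None.
At some moment in a run one of board may be knocked a few centimetres aside while the robot is not near it.
Once in a run the grip may slacken for a moment while it holds something.
It also fails if it takes over 210 s, if anything falls off the work surface, if the arm or the gripper's body presses on something with over 40 N, if the wrist force passes 120 N, or if a joint passes its speed limit or range.

## Working session

There is one attempt and no reset: what is moved stays moved. The work goes in short steps, Python scripts to look and compute and a shell command to move; the robot and the scene stay as the last step left them, time stands still between calls to the robot, and variables do not carry over. Pictures are saved under pics/ and viewed, at most 14 in all, crops included, and the job is handed in when it is done.

```bash
ls; mkdir -p pics
python3 - <<'E'
from cell import robot, optics
import cv2
for n in("scene","top"):
    im=optics.get_image(n); cv2.imwrite(f"pics/{n}0.png",im[:,:,::-1])
    m=optics.camera_model(n); print(n,m)
print(robot.get_state())
E
```

```text
pics
scene {'fx': 443.1666033248272, 'fy': 443.1666033248272, 'cx': 278.39887133268223, 'cy': 200.35708466859822, 'dist_coeffs': array([-0.12581142,  0.        ,  0.        ,  0.        ,  0.        ]), 'extrinsics': array([[ 0.28944254,  0.71217864, -0.63955031,  1.20482176],
       [ 0.95718936, -0.21772275,  0.19074938, -0.23900161],
       [-0.00339701, -0.66738174, -0.74470804,  0.79719461],
       [ 0.        ,  0.        ,  0.        ,  1.        ]])}
top {'fx': 473.596614960345, 'fy': 473.596614960345, 'cx': 271.5980806900774, 'cy': 217.69474303758815, 'dist_coeffs': array([-0.08922,  0.     ,  0.     ,  0.     ,  0.     ]), 'extrinsics': array([[-0.01919684, -0.98449652,  0.17435048,  0.34758447],
       [-0.99979558,  0.02000939,  0.00290366, -0.03144328],
       [-0.00634729, -0.17425909, -0.98467938,  1.30673145],
       [ 0.        ,  0.        ,  0.        ,  1.        ]])}
{'t': 0.1, 'joint_positions': array([ 1.33801690e+00,  2.13312662e-01, -3.49779987e-02,  1.32354840e+00,
       -2.57727875e-05,  1.57080295e+00]), 'qvel': array([ 0.00097698, -0.00177393,  0.00179476,  0.00086831,  0.00023769,
       -0.00121105]), 'joint_torque': array([ 1.53231340e-03, -6.87244177e+01,  4.87809026e+01,  1.20439436e-02,
        1.11411455e-04,  7.41727013e-05]), 'ee_pos': array([0.11526648, 0.48615878, 0.19257012]), 'ee_rot': array([ 1.16130381e-01,  9.93233841e-01, -5.19337439e-04, -4.77440567e-05]), 'ft_force': array([ 0.09347305,  0.41203555, -0.52577   ]), 'ft_torque': array([-0.08320569, -0.0376809 ,  0.01133543]), 'gripper_force': 0.0, 'gripper_width': 1.0012383480187133}
```

View pics/top0.png

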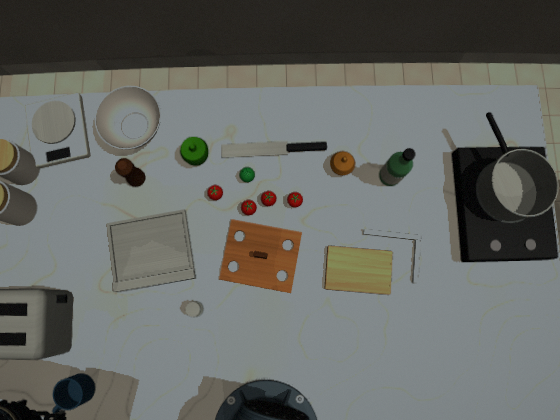

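View pics/scene0.png

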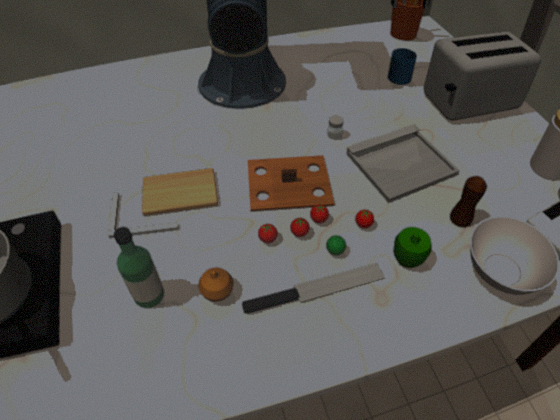

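The top view shows four red tomatoes at about (215,192), (249,207), (268,198) and (295,199). The green look-alike is at (247,174). The panel is at (260,256), the frame at (152,250) with its lip along the bottom, the board at (359,270), and the stops' corner at about (415,237). The scene view agrees.

```bash
cat > h.py <<'E'
import numpy as np, cv2
from cell import robot, optics
def ray(n,px):
    m=optics.camera_model(n); K=np.array([[m['fx'],0,m['cx']],[0,m['fy'],m['cy']],[0,0,1]])
    u=cv2.undistortPoints(np.array(px,float).reshape(-1,1,2),K,np.array(m['dist_coeffs'])).reshape(-1,2)
    E=m['extrinsics']; d=np.c_[u,np.ones(len(u))]@E[:3,:3].T
    return E[:3,3],d
def on(n,px,z):
    o,d=ray(n,px); return o+d*((z-o[2])/d[:,2])[:,None]
def blobs(mask,amin):
    c,_=cv2.findContours(mask.astype(np.uint8),cv2.RETR_EXTERNAL,cv2.CHAIN_APPROX_NONE)
    return [x for x in c if cv2.contourArea(x)>=amin]
def hsv(im): return cv2.cvtColor(im,cv2.COLOR_RGB2HSV).astype(int)
def inroi(c,roi):
    x,y=c.reshape(-1,2).mean(0); return roi[0]<x<roi[2] and roi[1]<y<roi[3]
def tomatoes(n,roi,im=None):
    im=optics.get_image(n) if im is None else im
    h=hsv(im); m=((h[...,0]<6)|(h[...,0]>172))&(h[...,1]>140)&(h[...,2]>70)
    m=cv2.morphologyEx(m.astype(np.uint8),cv2.MORPH_CLOSE,np.ones((5,5)))
    out=[]
    for c in blobs(m,60):
        if inroi(c,roi):
            p,r=cv2.minEnclosingCircle(c); out.append((p,r))
    return out
def rect(c):
    r=cv2.minAreaRect(c); return cv2.boxPoints(r)
E
python3 - <<'E'
from h import *
np.set_printoptions(precision=4,suppress=True)
im=optics.get_image("top"); h=hsv(im)
for p,r in tomatoes("top",(150,120,400,330),im): print("tom",np.round(p,1),round(r,1),on("top",[p],.022)[0][:2])
sc=optics.get_image("scene")
for p,r in tomatoes("scene",(200,120,450,330),sc): print("tomS",np.round(p,1),round(r,1),on("scene",[p],.022)[0][:2])
print("hsv panel",h[240,270],"board",h[270,359],"frame floor",h[245,150],"lip",h[281,155],"counter",h[320,300],"rail",h[260,416],h[234,390],"dimple",h[236,239])
def corners(mask,roi,z):
    cs=[c for c in blobs(mask,800) if inroi(c,roi)]
    for c in cs:
        b=rect(c); w=on("top",b,z); print(np.round(b,1).tolist(),"ctr",w.mean(0)[:2],"edges",[ (round(float(np.linalg.norm(w[i]-w[i-1])),4),round(float(np.degrees(np.arctan2(*(w[i]-w[i-1])[[1,0]]))),1)) for i in range(4)])
wood=(h[...,0]>4)&(h[...,0]<18)&(h[...,1]>120)
print("panel"); corners(wood,(210,210,310,300),.010)
print("board"); corners((h[...,0]>17)&(h[...,0]<32)&(h[...,1]>70)&(h[...,2]>90),(315,235,405,300),.018)
# dimples
pm=cv2.morphologyEx(wood.astype(np.uint8),cv2.MORPH_OPEN,np.ones((2,2)))
c,hi=cv2.findContours(pm,cv2.RETR_CCOMP,cv2.CHAIN_APPROX_NONE)
for k,x in enumerate(c):
    if hi[0][k][3]>=0 and cv2.contourArea(x)>30: 
        M=cv2.moments(x);p=(M['m10']/M['m00'],M['m01']/M['m00']);print("dimple",np.round(p,1),cv2.contourArea(x),on("top",[p],.007)[0][:2])
a=cv2.resize(im[195:305,95:205],None,fx=5,fy=5,interpolation=cv2.INTER_CUBIC)
b=cv2.resize(im[215:305,310:430],None,fx=5,fy=5,interpolation=cv2.INTER_CUBIC)
cv2.imwrite("pics/fr.png",a[:,:,::-1]);cv2.imwrite("pics/st.png",b[:,:,::-1])
E
```

```text
tom [248.2 207.2] 7.5 [0.6058 0.0365]
tom [294.9 198.9] 7.4 [ 0.6268 -0.0932]
tom [268.3 197.8] 7.4 [ 0.6313 -0.0197]
tom [214.9 191.9] 7.4 [0.6514 0.1291]
tomS [267.3 232.6] 9.0 [ 0.6235 -0.0916]
tomS [299.3 226.8] 8.9 [ 0.6285 -0.0188]
tomS [364.5 218.5] 8.9 [0.6494 0.1308]
tomS [318.9 212.5] 8.8 [0.6021 0.0376]
hsv panel [ 13 179 120] board [ 31  97 131] frame floor [ 25  25 122] lip [ 33  22 125] counter [ 94  15 138] rail [ 99  18 141] [ 99  18 139] dimple [ 93  17 139]
panel
[[218.6999969482422, 279.1000061035156], [230.0, 218.8000030517578], [301.70001220703125, 232.3000030517578], [290.3999938964844, 292.6000061035156]] ctr [0.4728 0.0058] edges [(0.1985, 78.4), (0.1694, -10.8), (0.2025, -101.9), (0.1683, 167.8)]
board
[[324.5, 288.8999938964844], [327.8999938964844, 245.3000030517578], [393.20001220703125, 250.3000030517578], [389.8999938964844, 293.8999938964844]] ctr [ 0.428  -0.2624] edges [(0.1775, 84.2), (0.1189, -6.5), (0.18, -95.7), (0.1192, 172.2)]
dimple [282.8 276.4] 123.5 [ 0.4144 -0.055 ]
dimple [234.1 267.1] 117.5 [0.4423 0.0778]
dimple [288.4 245.9] 117.0 [ 0.4978 -0.0726]
dimple [240.2 236.9] 114.5 [0.5255 0.0604]
```

View pics/fr.png

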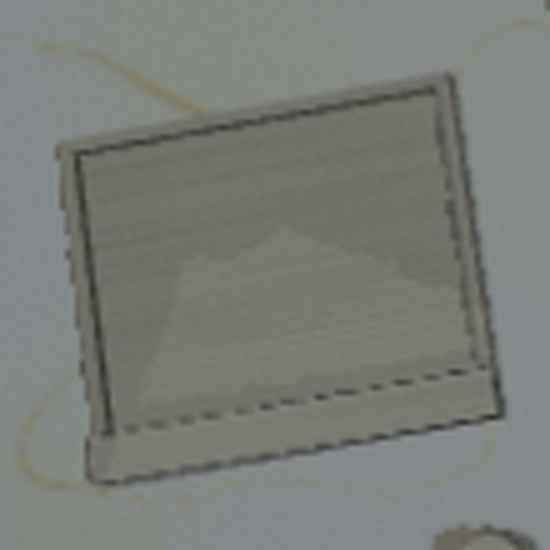

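View pics/st.png

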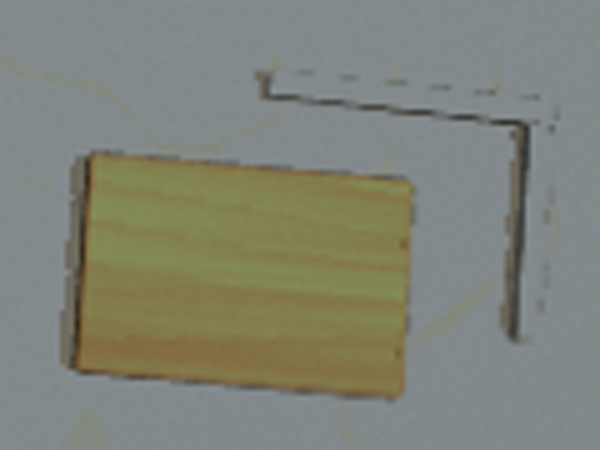

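The frame's lip runs along the bottom of the picture, with its free edge from (117,281.4) to (192.6,268.6). The inner corners of the +x wall are at about (111,226) and (182.4,213.2). The rails' inside corner is at about (415.4,239.4).

Run:
```python
from h import *
np.set_printoptions(precision=4,suppress=True)
f=lambda P,o:np.array(P)/5+np.array(o)-0.4
def ang(v): return np.degrees(np.arctan2(v[1],v[0]))
o=(95,195)
wt=on("top",f([(60,143),(452,74)],o),.016); print("outer +x corners",wt[:,:2],np.linalg.norm(wt[1]-wt[0]),ang(wt[0]-wt[1])-90)
wi=on("top",f([(80,155),(437,91)],o),.016); print("inner",wi[:,:2],np.linalg.norm(wi[1]-wi[0]),ang(wi[0]-wi[1])-90)
le=on("top",f([(92,432.5+3),(488,368)],o),.027); print("lipfree",le[:,:2],np.linalg.norm(le[1]-le[0]),ang(le[0]-le[1])-90)
lo=on("top",f([(92,484),(504,415)],o),.027); print("lipouter",lo[:,:2],np.linalg.norm(lo[1]-lo[0]),ang(lo[0]-lo[1])-90)
a=np.radians(np.mean([ang(x[0]-x[1])-90 for x in(wt,wi,lo)])); ex=np.array([np.cos(a),np.sin(a)])
for w,d in((wt,97),(wi,89),(lo,-97)): print(d,"ctr->",w.mean(0)[:2]-ex*d/1000)
print("yaw",np.degrees(a),a)
o=(310,215); s=on("top",f([(265,95),(527,122),(518,340)],o),.012); print("stops",s[:,:2],ang(s[0]-s[1])-90,ang(s[1]-s[2]),np.linalg.norm(s[0]-s[1]),np.linalg.norm(s[2]-s[1]))
m=optics.camera_model
# bystanders approx (counter)
for n,p in dict(jar=(192,312),mill=(135,182),pepper=(193,155),onion=(343,168),bottle=(391,180),knifetip=(222,150)).items(): print(n,on("top",[p],0.02)[0][:2])
# mean tomatoes from both views
```

```text
outer +x corners [[0.5699 0.4345]
 [0.6045 0.2133]] 0.22384616213715994 8.90492771419197
inner [[0.5628 0.4227]
 [0.595  0.2216]] 0.2036837774130196 9.09724201367294
lipfree [[0.4063 0.4066]
 [0.4398 0.1898]] 0.21941242094691435 8.772080915945665
lipouter [[0.3802 0.4058]
 [0.4143 0.1809]] 0.22747076544748182 8.637662489752373
97 ctr-> [0.4914 0.3089]
89 ctr-> [0.491  0.3084]
-97 ctr-> [0.4931 0.3084]
yaw 8.879944072539095 0.15498426145876137
stops [[ 0.5271 -0.2784]
 [ 0.5088 -0.424 ]
 [ 0.3889 -0.4109]] -7.15479967924837 -6.219711532676227 0.14669013046385884 0.1205422132241175
jar [0.3228 0.1909]
mill [0.6856 0.3562]
pepper [0.7608 0.1921]
onion [ 0.7135 -0.2315]
bottle [ 0.6762 -0.3654]
knifetip [0.7736 0.1095]
```

```bash
python3 -m pendant '[[[0,0,2],0.025],[[0,0,3],0],[[2,-3,3],0],[[2.4,-3.2,0],0],[[2.4,-3.2,0],0],[[2.4,-3.2,0],0],[[2.4,-3.2,0],0],[[2.4,-3.2,0],0],[[2.4,-3.2,0],0],[[2.4,-3.2,0],0]]' 8.54 40
```

```text
t: 1.03
ee_pos: [0.3016, 0.2341, 0.2697]
ee_rot: [0.104, 0.995, 0.0, 0.0]
ft_force: [1.4, 0.2, -0.3]
gripper_width: 1.001
gripper_force: 0.0
```

```bash
python3 -m pendant '[[[2.45,-3.25,0],0],[[2.45,-3.25,0],0],[[2.45,-3.25,0],0],[[2.45,-3.25,0],0],[[2.45,-3.25,0],0],[[2.45,-3.25,0],0],[[2.4,-3.3,0],0],[[0,0,-4],0],[[0,0,-4],0],[[0,0,-4],0]]' && python3 -m pendant '[[[0,0,-3],0],[[0,0,-2],0],[[0,0,0],0],[[0,0,0],0],[[0,0,0],0],[[0,0,0],0],[[0,0,0],0],[[0,0,0],0],[[0,0,0],0],[[0,0,0],0]]'
python3 - <<'E'
from h import *
im=optics.get_image("scene"); cv2.imwrite("pics/g1.png",cv2.resize(im[60:260,180:400],None,fx=3,fy=3)[:,:,::-1])
E
```

```text
t: 1.87
ee_pos: [0.4727, 0.007, 0.1482]
ee_rot: [0.105, 0.995, 0.0, 0.001]
ft_force: [0.2, 0.2, 0.3]
gripper_width: 0.998
gripper_force: 0.0
t: 2.7
ee_pos: [0.4723, 0.0079, 0.1]
ee_rot: [0.104, 0.995, 0.0, 0.0]
ft_force: [0.0, 0.1, -0.0]
gripper_width: 1.0
gripper_force: 0.0
```

View pics/g1.png

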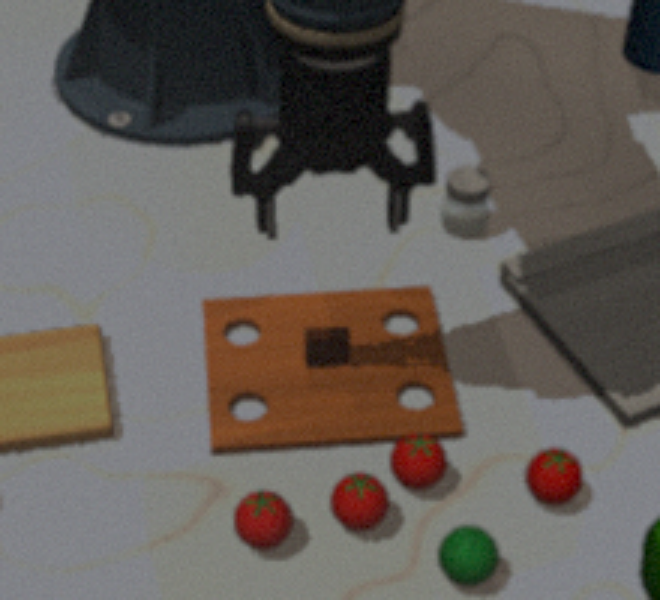

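The open gripper is over the panel with its fingers either side of the bar. I'll go down and grip the bar's ends.

```bash
python3 -m pendant '[[[0,-0.2,-2],0],[[0,0,-2],0],[[0,0,-2],0],[[0,0,-1.4],0],[[0,0,-1],0],[[0,0,0],0],[[0,0,0],0],[[0,0,0],0],[[0,0,0],0],[[0,0,0],0]]' && python3 -m pendant '[[[0,0,0],0],[[0,0,0],0],[[0,0,0],0],[[0,0,0],0],[[0,0,0],0],[[0,0,0],0],[[0,0,0],0],[[0,0,0],0],[[0,0,0],0],[[0,0,0],0]]' 2.0 60 && python3 -m pendant '[[[0,0,0],0],[[0,0,0],0],[[0,0,0],0],[[0,0,1],0],[[0,0,1],0],[[0,0,1],0],[[0,0,1],0],[[0,0,1],0],[[0,0,0],0],[[0,0,0],0]]'
```

```text
t: 3.58
ee_pos: [0.4727, 0.0059, 0.0163]
ee_rot: [0.104, 0.995, 0.0, 0.001]
ft_force: [0.0, 0.1, 0.9]
gripper_width: 1.002
gripper_force: 0.0
t: 4.42
ee_pos: [0.4721, 0.0059, 0.0156]
ee_rot: [0.104, 0.995, -0.0, -0.0]
ft_force: [-0.1, 0.1, -0.9]
gripper_width: 0.238
gripper_force: 0.0
t: 5.25
ee_pos: [0.4726, 0.0059, 0.0661]
ee_rot: [0.104, 0.995, 0.0, 0.001]
ft_force: [0.0, 0.1, 0.1]
gripper_width: 0.237
gripper_force: 0.0
```

Run:
```python
from h import *
im=optics.get_image("scene"); cv2.imwrite("pics/g2.png",cv2.resize(im[100:260,200:380],None,fx=4,fy=3.7)[:,:,::-1])
```

```text
(no output)
```

View pics/g2.png

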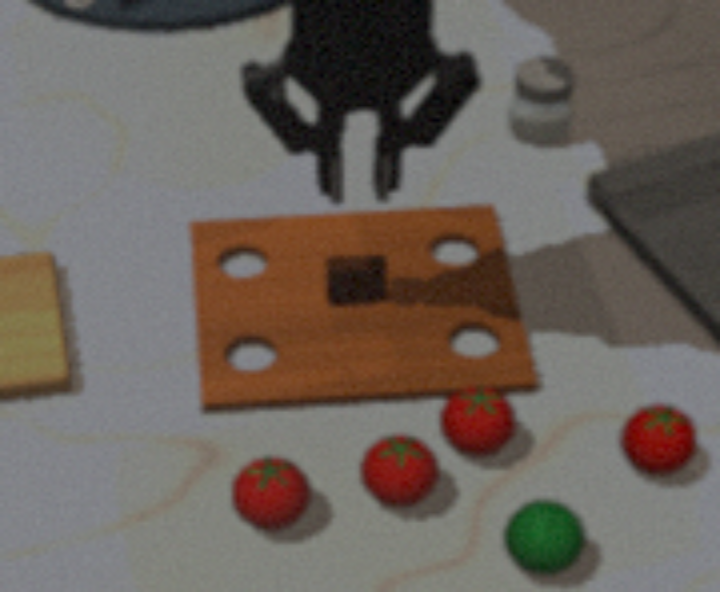

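The tips are at (290,153) and the bar is at (289,175). It may be that the fingers closed behind the bar, so I'll check by projection.

Run:
```python
from h import *
np.set_printoptions(precision=4,suppress=True)
def proj(n,P):
    m=optics.camera_model(n);K=np.array([[m['fx'],0,m['cx']],[0,m['fy'],m['cy']],[0,0,1]]);E=np.linalg.inv(m['extrinsics'])
    return cv2.projectPoints(np.array(P,float).reshape(-1,1,3),cv2.Rodrigues(E[:3,:3])[0],E[:3,3],K,np.array(m['dist_coeffs']))[0].reshape(-1,2)
tc=robot.get_state()['ee_pos'];print(tc)
P=[tc,(.4728,.0058,.044),(.4728,.0058,.01)]
print("scene",proj("scene",P));print("top",proj("top",P))
print("bar top from scene",on("scene",[(289,172)],.044),"bar top from top",on("top",[(259,255)],.044),"bar mid z.027 scene",on("scene",[(289,175)],.027))
im=optics.get_image("top");cv2.imwrite("pics/g3.png",cv2.resize(im[205:305,205:315],None,fx=6,fy=6)[:,:,::-1])
```

```text
[0.4721 0.0058 0.0655]
scene [[288.7466 164.0942]
 [288.692  170.7313]
 [288.5049 180.5333]]
top [[259.5011 253.6215]
 [259.7683 254.1715]
 [260.1523 255.3892]]
bar top from scene [[0.4772 0.0052 0.044 ]] bar top from top [[0.4706 0.0079 0.044 ]] bar mid z.027 scene [[0.4708 0.0075 0.027 ]]
```

View pics/g3.png

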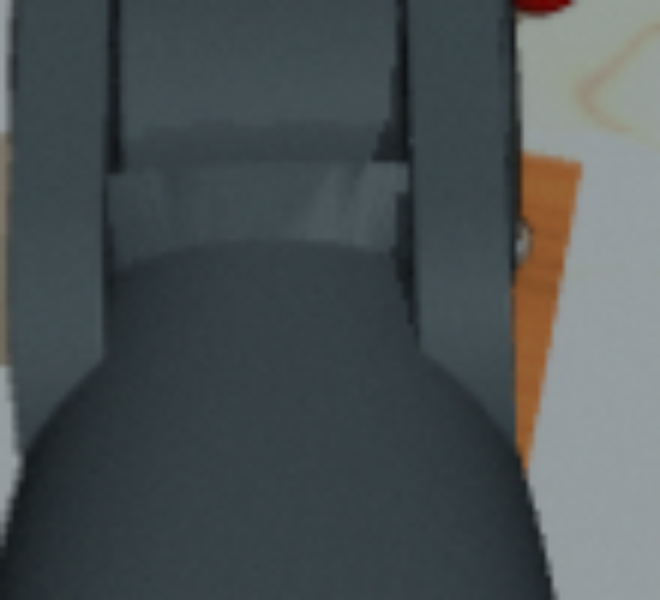

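The TCP should project to row 164, but the tips appear at row 153. Either the tips are about 35 mm above the reading or they are short in x. I'll settle it with a touch on bare counter between the panel and the frame.

```bash
python3 -m pendant '[[[0.3,2.9,0],0],[[0.6,2.9,0],0],[[0.6,2.9,0],0],[[0.6,2.9,0],0],[[0.6,2.9,0],0],[[0,0,-2],0],[[0,0,-2],0],[[0,0,-1],0],[[0,0,0],0],[[0,0,0],0]]' 0 40 && python3 -m pendant '[[[0,0,-0.1],0],[[0,0,-0.1],0],[[0,0,-0.1],0],[[0,0,-0.1],0],[[0,0,-0.1],0],[[0,0,-0.1],0],[[0,0,-0.1],0],[[0,0,-0.1],0],[[0,0,-0.1],0],[[0,0,-0.1],0]]'
python3 - <<'E'
from h import *
im=optics.get_image("scene"); cv2.imwrite("pics/g4.png",cv2.resize(im[100:220,260:400],None,fx=5,fy=5)[:,:,::-1])
m=optics.camera_model("scene");K=np.array([[m['fx'],0,m['cx']],[0,m['fy'],m['cy']],[0,0,1]]);E=np.linalg.inv(m['extrinsics'])
p=cv2.projectPoints(np.array(robot.get_state()['ee_pos']).reshape(1,1,3),cv2.Rodrigues(E[:3,:3])[0],E[:3,3],K,np.array(m['dist_coeffs']))[0].ravel();print(p,(p-[260,100])*5)
E
```

```text
t: 6.18
ee_pos: [0.4986, 0.1504, 0.0155]
ee_rot: [0.104, 0.995, -0.0, -0.001]
ft_force: [-1.0, -0.0, 0.4]
gripper_width: 0.001
gripper_force: 0.0
t: 7.02
ee_pos: [0.4991, 0.1509, 0.0055]
ee_rot: [0.104, 0.995, -0.0, -0.0]
ft_force: [-0.5, -0.1, -0.6]
gripper_width: -0.003
gripper_force: 0.0
[346.31193057 176.9564518 ] [431.55965286 384.78225902]
```

View pics/g4.png

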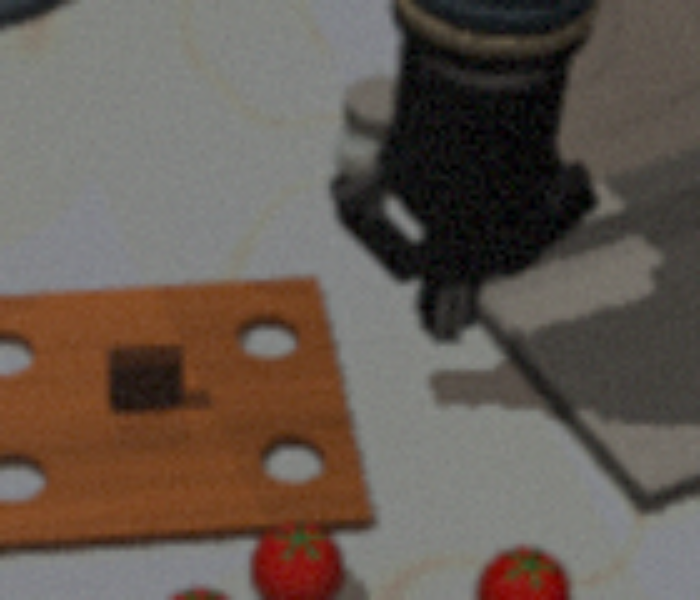

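The shadow tip sits right at the predicted TCP while the finger tip hangs above it, so the tips are higher than reported. I'll lower slowly until they touch.

```bash
python3 -m pendant '[[[0,0,-0.1],0],[[0,0,-0.1],0],[[0,0,-0.1],0],[[0,0,-0.1],0],[[0,0,-0.1],0],[[0,0,-0.1],0],[[0,0,-0.1],0],[[0,0,-0.1],0],[[0,0,-0.1],0],[[0,0,0],0]]'; python3 -m pendant '[[[0,0,-0.1],0],[[0,0,-0.1],0],[[0,0,-0.1],0],[[0,0,-0.1],0],[[0,0,-0.1],0],[[0,0,-0.1],0],[[0,0,-0.1],0],[[0,0,-0.1],0],[[0,0,-0.1],0],[[0,0,0],0]]'
```

```text
t: 7.9
ee_pos: [0.499, 0.1508, -0.0036]
ee_rot: [0.104, 0.995, -0.0, -0.0]
ft_force: [0.0, -0.4, -0.2]
gripper_width: 0.002
gripper_force: 0.0
t: 8.73
ee_pos: [0.499, 0.1508, -0.0125]
ee_rot: [0.104, 0.995, -0.0, -0.0]
ft_force: [-0.2, 0.3, 0.7]
gripper_width: 0.002
gripper_force: 0.0
```

Confirmed: there is no contact at a reading of -12 mm, so z carries an offset. I'll continue more finely.

```bash
for i in 1 2 3; do :; done; python3 -m pendant '[[[0,0,-0.1],0],[[0,0,-0.1],0],[[0,0,-0.1],0],[[0,0,-0.1],0],[[0,0,-0.1],0],[[0,0,-0.1],0],[[0,0,-0.1],0],[[0,0,-0.1],0],[[0,0,0],0],[[0,0,0],0]]' | sed -n '2p;4p'; python3 -m pendant '[[[0,0,-0.1],0],[[0,0,-0.1],0],[[0,0,-0.1],0],[[0,0,0],0],[[0,0,0],0],[[0,0,0],0],[[0,0,0],0],[[0,0,0],0],[[0,0,0],0],[[0,0,0],0]]'| sed -n '2p;4p'
```

```text
ee_pos: [0.4991, 0.1509, -0.0204]
ft_force: [0.3, 0.3, 0.5]
ee_pos: [0.4991, 0.1508, -0.0233]
ft_force: [-0.0, -0.3, 0.6]
```

```bash
python3 -m pendant '[[[0,0,-0.1],0],[[0,0,-0.1],0],[[0,0,-0.1],0],[[0,0,-0.1],0],[[0,0,0],0],[[0,0,0],0],[[0,0,0],0],[[0,0,0],0],[[0,0,0],0],[[0,0,0],0]]'| sed -n '2p;4p';python3 -m pendant '[[[0,0,-0.1],0],[[0,0,-0.1],0],[[0,0,-0.1],0],[[0,0,0],0],[[0,0,0],0],[[0,0,0],0],[[0,0,0],0],[[0,0,0],0],[[0,0,0],0],[[0,0,0],0]]'| sed -n '2p;4p'
python3 - <<'E'
from h import *
im=optics.get_image("scene"); cv2.imwrite("pics/g5.png",cv2.resize(im[120:220,290:390],None,fx=6,fy=6)[:,:,::-1])
E
```

```text
ee_pos: [0.4991, 0.1508, -0.0273]
ft_force: [-0.1, -0.6, -0.1]
ee_pos: [0.4991, 0.1508, -0.0303]
ft_force: [1.0, -0.3, -0.5]
```

View pics/g5.png

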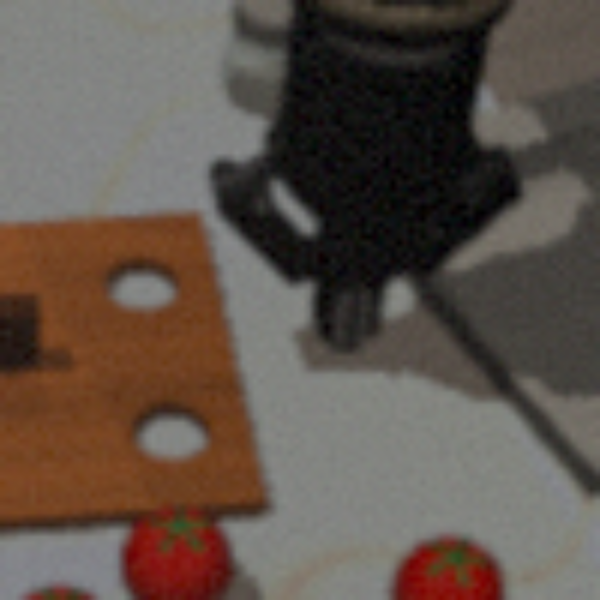

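```bash
python3 -m pendant '[[[0,0,-0.1],0],[[0,0,-0.1],0],[[0,0,-0.1],0],[[0,0,0],0],[[0,0,0],0],[[0,0,0],0],[[0,0,0],0],[[0,0,0],0],[[0,0,0],0],[[0,0,0],0]]'| sed -n '2p;4p';python3 -m pendant '[[[0,0,-0.1],0],[[0,0,-0.1],0],[[0,0,0],0],[[0,0,0],0],[[0,0,0],0],[[0,0,0],0],[[0,0,0],0],[[0,0,0],0],[[0,0,0],0],[[0,0,0],0]]'| sed -n '2p;4p'
```

```text
ee_pos: [0.4991, 0.1509, -0.0333]
ft_force: [-0.3, 0.1, -1.0]
ee_pos: [0.4991, 0.1509, -0.0353]
ft_force: [-0.0, -0.5, 0.9]
```

```bash
python3 -m pendant '[[[0,0,-0.1],0],[[0,0,-0.1],0],[[0,0,0],0],[[0,0,0],0],[[0,0,0],0],[[0,0,0],0],[[0,0,0],0],[[0,0,0],0],[[0,0,0],0],[[0,0,0],0]]'| sed -n '2p;4p';python3 -m pendant '[[[0,0,-0.1],0],[[0,0,-0.1],0],[[0,0,0],0],[[0,0,0],0],[[0,0,0],0],[[0,0,0],0],[[0,0,0],0],[[0,0,0],0],[[0,0,0],0],[[0,0,0],0]]'| sed -n '2p;4p'
```

```text
ee_pos: [0.4991, 0.1509, -0.0373]
ft_force: [-0.2, 0.4, -0.9]
ee_pos: [0.4993, 0.1509, -0.0383]
ft_force: [-7.7, -2.8, 23.1]
```

Contact comes at a reading of about -37.8 mm, so true z is the reading plus 38 mm, and I'll use that from here. I'll regrasp the bar with the correction.

```bash
python3 -m pendant '[[[0,0,3],0],[[0,0,3.5],0],[[0,0,3.5],0],[[-0.5,-2.9,0],0],[[-0.5,-2.9,0],0],[[-0.5,-2.9,0],0],[[-0.5,-2.9,0],0],[[-0.6,-2.9,0],0],[[0,0,0],0],[[0,0,0],0]]' 8.54 60 && python3 -m pendant '[[[0,0,-1.5],0],[[0,0,-1.5],0],[[0,0,-1.5],0],[[0,0,-1.5],0],[[0,0,-1],0],[[0,0,-1],0],[[0,0,-0.8],0],[[0,0,0],0],[[0,0,0],0],[[0,0,0],0]]'
```

```text
t: 16.28
ee_pos: [0.4729, 0.0047, 0.0607]
ee_rot: [0.105, 0.994, 0.0, 0.0]
ft_force: [0.6, -0.3, 1.0]
gripper_width: 1.002
gripper_force: 0.0
t: 17.12
ee_pos: [0.4735, 0.0061, -0.0269]
ee_rot: [0.104, 0.995, 0.0, 0.0]
ft_force: [0.5, -0.1, 0.0]
gripper_width: 1.003
gripper_force: 0.0
```

```bash
python3 -m pendant '[[[0,0,0],0],[[0,0,0],0],[[0,0,0],0],[[0,0,0],0],[[0,0,0],0],[[0,0,0],0],[[0,0,0],0],[[0,0,0],0],[[0,0,0],0],[[0,0,0],0]]' 2.0 60 && python3 -m pendant '[[[0,0,0],0],[[0,0,1],0],[[0,0,1],0],[[0,0,1],0],[[0,0,1],0],[[0,0,1],0],[[0,0,1],0],[[0,0,0],0],[[0,0,0],0],[[0,0,0],0]]'
python3 - <<'E'
from h import *
im=optics.get_image("scene"); cv2.imwrite("pics/g6.png",cv2.resize(im[90:250,210:400],None,fx=4,fy=3.7)[:,:,::-1])
E
```

```text
t: 17.95
ee_pos: [0.4733, 0.0058, -0.0269]
ee_rot: [0.104, 0.995, -0.0, 0.0]
ft_force: [-2.0, 0.4, 7.8]
gripper_width: 0.411
gripper_force: 60.6
t: 18.78
ee_pos: [0.4728, 0.0058, 0.0321]
ee_rot: [0.104, 0.995, -0.0, -0.0]
ft_force: [-0.5, -0.4, -2.8]
gripper_width: 0.408
gripper_force: 60.3
```

View pics/g6.png

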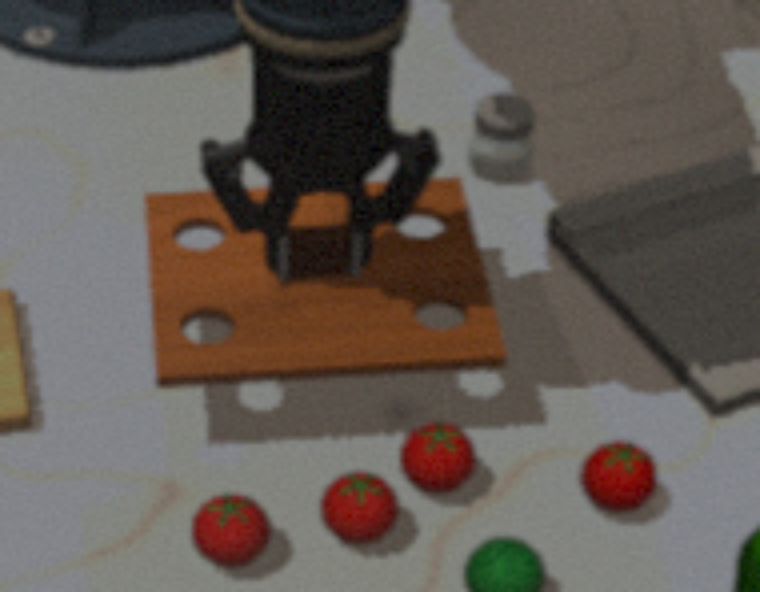

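The panel is lifted and level, held by the bar's ends. I'll carry it over the frame and turn it to the frame's yaw.

```bash
python3 -m pendant '[[[0.1,0.6,1],0.02],[[0.2,1.2,1],0.05],[[0.2,1.6,0],0.06],[[0.2,1.8,0],0.06],[[0.2,1.8,0],0.06],[[0.2,1.8,0],0.06],[[0.3,2,0],0.05],[[0.3,2,0],0.002],[[0.3,2,0],0],[[0.3,2,0],0]]' && python3 -m pendant '[[[0.3,2,0],0],[[0.3,2,0],0],[[0.3,2,0],0],[[0.2,2,0],0],[[0.2,2,0],0],[[0.1,1.6,0],0],[[0.1,1.2,0],0],[[0.1,0.9,0],0],[[0,0,0],0],[[0,0,0],0]]'
python3 - <<'E'
from h import *
im=optics.get_image("scene"); cv2.imwrite("pics/g7.png",cv2.resize(im[70:240,290:500],None,fx=3.7,fy=3.5)[:,:,::-1])
E
```

```text
t: 19.67
ee_pos: [0.4957, 0.1747, 0.0519]
ee_rot: [-0.077, 0.997, -0.0, -0.001]
ft_force: [0.8, 0.2, -2.3]
gripper_width: 0.407
gripper_force: 60.3
t: 20.5
ee_pos: [0.5119, 0.3106, 0.0522]
ee_rot: [-0.077, 0.997, -0.0, -0.0]
ft_force: [0.8, 0.2, -1.9]
gripper_width: 0.412
gripper_force: 60.4
```

View pics/g7.png

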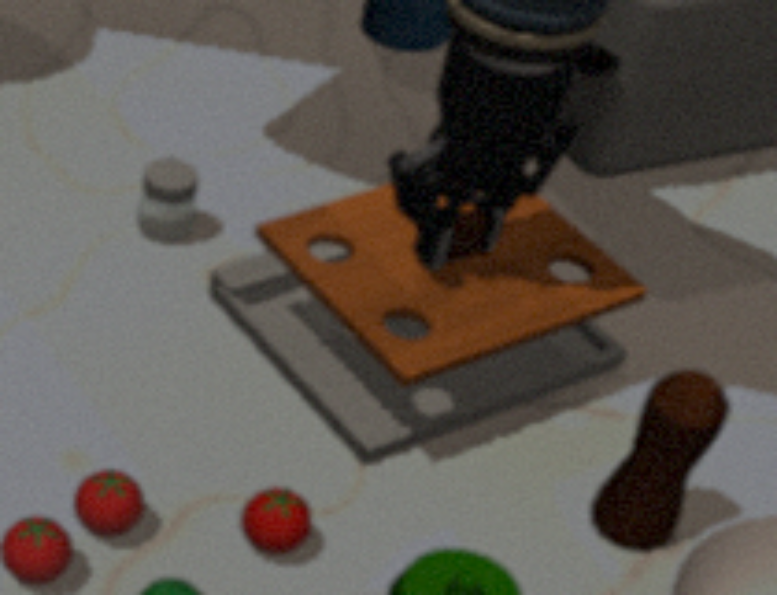

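Run:
```python
from h import *
np.set_printoptions(precision=4,suppress=True)
print(on("scene",[(399.5,179.3),(464.3,154.4)],.079)[:,:2],"expect (.611,.225) (.581,.422)")
print(on("scene",[(359.7,135.5)],.089)[:,:2],"expect (.443,.199)")
f=lambda x,y:(290+x/3.7,70+y/3.5)
print("frame outer: (97,-112) bottom z0",on("scene",[f(368,462)],0)[0,:2],"top z16",on("scene",[f(366,448)],.016)[0,:2],"exp",(.492+.097*.988+.112*.154,.3087+.097*.154-.112*.988))
```

```text
[[0.6072 0.2294]
 [0.5764 0.4264]] expect (.611,.225) (.581,.422)
[[0.4484 0.1985]] expect (.443,.199)
frame outer: (97,-112) bottom z0 [0.604  0.2211] top z16 [0.6041 0.2164] exp (0.6050840000000001, 0.21298199999999998)
```

The panel sits about 20 mm frame +x as planned, and y agrees within 1–2 mm. I'll nudge it +2 mm in x, lower it onto the +x wall so it pivots in the pads, and then slide it under the lip.

```bash
python3 -m pendant '[[[0.2,0.13,-0.6],0],[[0,0,-1],0],[[0,0,-1],0],[[0,0,-1],0],[[0,0,-1],0],[[0,0,-0.8],0],[[0,0,-0.4],0],[[0,0,-0.2],0],[[0,0,0],0],[[0,0,0],0]]' - 40 && python3 -m pendant '[[[0,0,-0.1],0],[[0,0,-0.1],0],[[0,0,-0.1],0],[[0,0,-0.1],0],[[0,0,-0.1],0],[[0,0,-0.05],0],[[0,0,-0.05],0],[[0,0,0],0],[[0,0,0],0],[[0,0,0],0]]'
```

```text
t: 21.38
ee_pos: [0.5143, 0.3123, -0.0071]
ee_rot: [-0.077, 0.997, 0.0, 0.0]
ft_force: [0.0, 0.2, -2.6]
gripper_width: 0.411
gripper_force: 60.4
t: 22.22
ee_pos: [0.5137, 0.3122, -0.0127]
ee_rot: [-0.077, 0.997, 0.0, -0.0]
ft_force: [-8.6, -2.4, 11.5]
gripper_width: 0.414
gripper_force: 62.2
```

```bash
python3 -m pendant '[[[0,0,-0.1],0],[[0,0,-0.1],0],[[0,0,0],0],[[0,0,0],0],[[-0.2,-0.03,0],0],[[-0.2,-0.03,0],0],[[-0.2,-0.03,0],0],[[0,0,0],0],[[0,0,0],0],[[0,0,0],0]]'
python3 - <<'E'
from h import *
im=optics.get_image("scene"); cv2.imwrite("pics/g8.png",cv2.resize(im[90:230,330:490],None,fx=4.5,fy=4.2)[:,:,::-1])
E
```

```text
t: 23.05
ee_pos: [0.5081, 0.3114, -0.0152]
ee_rot: [-0.077, 0.997, 0.0, 0.0]
ft_force: [-0.6, 0.2, 6.1]
gripper_width: 0.41
gripper_force: 61.5
```

View pics/g8.png

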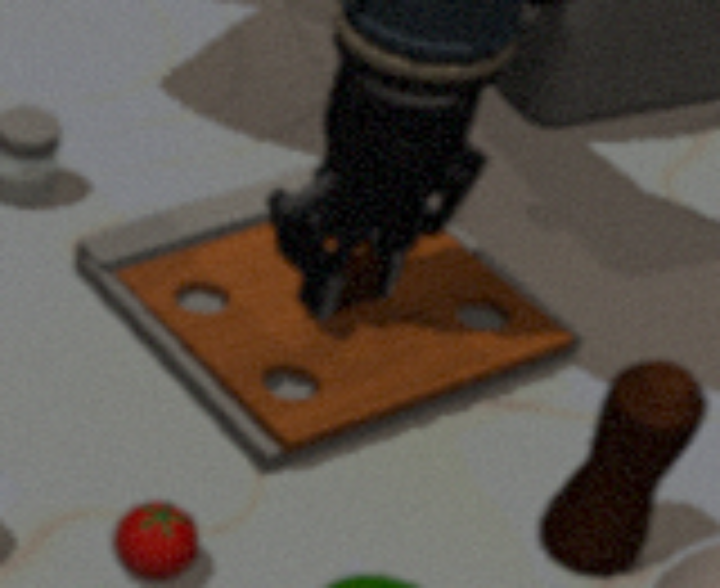

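The panel is tilted, its +x end on the far wall and its -x edge going under the lip, with low forces. I'll keep sliding.

```bash
python3 -m pendant '[[[-0.2,-0.03,0],0],[[-0.2,-0.03,0],0],[[-0.2,-0.03,0],0],[[-0.2,-0.03,0],0],[[-0.2,-0.03,0],0],[[-0.2,-0.03,0],0],[[-0.2,-0.03,0],0],[[0,0,0],0],[[0,0,0],0],[[0,0,0],0]]'; python3 -m pendant '[[[-0.1,-0.02,0],0],[[-0.1,-0.02,0],0],[[-0.1,-0.02,0],0],[[0,0,-0.1],0],[[0,0,-0.1],0],[[0,0,-0.1],0],[[0,0,-0.1],0],[[0,0,0],0],[[0,0,0],0],[[0,0,0],0]]'
```

```text
t: 23.93
ee_pos: [0.4937, 0.309, -0.0156]
ee_rot: [-0.077, 0.997, -0.0, -0.0]
ft_force: [-0.3, -0.1, -1.6]
gripper_width: 0.41
gripper_force: 60.7
t: 24.77
ee_pos: [0.4917, 0.3088, -0.019]
ee_rot: [-0.077, 0.997, 0.0, 0.001]
ft_force: [3.7, -0.3, 4.5]
gripper_width: 0.411
gripper_force: 61.6
```

```bash
python3 -m pendant '[[[0,0,-0.1],0],[[0,0,-0.1],0],[[0,0,-0.1],0],[[0,0,0],0],[[0,0,0],0],[[0,0,0],0],[[0,0,0],0],[[0,0,0],0],[[0,0,0],0],[[0,0,0],0]]'; python3 -m pendant '[[[0,0,0],0],[[0,0,0],0],[[0,0,0],0],[[0,0,0],0],[[0,0,0],0],[[0,0,0],0],[[0,0,0],0],[[0,0,0],0],[[0,0,0],0],[[0,0,0],0]]' 8.54 60; python3 -m pendant '[[[0,0,2],0],[[0,0,2],0],[[0,0,2],0],[[0,0,2],0],[[0,0,0],0],[[0,0,0],0],[[0,0,0],0],[[0,0,0],0],[[0,0,0],0],[[0,0,0],0]]' 0 60
```

```text
t: 25.6
ee_pos: [0.4922, 0.3089, -0.0212]
ee_rot: [-0.077, 0.997, 0.0, 0.001]
ft_force: [2.0, -1.7, 15.8]
gripper_width: 0.413
gripper_force: 63.0
t: 26.43
ee_pos: [0.4911, 0.3086, -0.0223]
ee_rot: [-0.077, 0.997, 0.0, 0.0]
ft_force: [0.7, -0.3, -0.5]
gripper_width: 0.998
gripper_force: 0.0
t: 27.27
ee_pos: [0.4907, 0.3083, 0.057]
ee_rot: [-0.077, 0.997, -0.0, -0.001]
ft_force: [-0.7, 0.3, 0.9]
gripper_width: 0.004
gripper_force: 0.0
```

```bash
python3 -m pendant '[[[2,0.3,0],0],[[2,0.3,0],0],[[2,0.3,0],0],[[0,0,-2],0],[[0,0,-2],0],[[0,0,-2],0],[[0,0,-1],0],[[0,0,0],0],[[0,0,0],0],[[0,0,0],0]]'|sed -n '2p;4p'; python3 -m pendant '[[[0,0,-0.1],0],[[0,0,-0.1],0],[[0,0,-0.1],0],[[0,0,-0.1],0],[[0,0,-0.1],0],[[0,0,-0.1],0],[[0,0,-0.1],0],[[0,0,-0.05],0],[[0,0,0],0],[[0,0,0],0]]'|sed -n '2p;4p';  python3 -m pendant '[[[0,0,-0.05],0],[[0,0,-0.05],0],[[0,0,0],0],[[0,0,0],0],[[0,0,0],0],[[0,0,0],0],[[0,0,0],0],[[0,0,0],0],[[0,0,0],0],[[0,0,0],0]]'|sed -n '2p;4p'
```

```text
ee_pos: [0.5517, 0.3179, -0.0112]
ft_force: [-0.1, -0.2, -0.5]
ee_pos: [0.5511, 0.3176, -0.0198]
ft_force: [-0.3, 0.0, 0.3]
ee_pos: [0.5511, 0.3176, -0.0208]
ft_force: [-0.4, 0.3, -0.9]
```

```bash
python3 -m pendant '[[[0,0,-0.05],0],[[0,0,-0.05],0],[[0,0,-0.05],0],[[0,0,-0.05],0],[[0,0,0],0],[[0,0,0],0],[[0,0,0],0],[[0,0,0],0],[[0,0,0],0],[[0,0,0],0]]'|sed -n '2p;4p'; python3 -m pendant '[[[0,0,3],0],[[0,0,3],0],[[0,0,3],0],[[0,-4,0],0],[[0,-4,0],0],[[0,-4,0],0],[[0,-4,0],0],[[0,-4,0],0],[[0,-4,0],0],[[0,0,0],0]]' 8.54 30
python3 - <<'E'
from h import *
np.set_printoptions(precision=4,suppress=True)
im=optics.get_image("top"); h=hsv(im)
wood=((h[...,0]>4)&(h[...,0]<18)&(h[...,1]>120)).astype(np.uint8)
for c in blobs(wood,500):
    b=rect(c); w=on("top",b,.016); print(np.round(b,1).tolist(),"ctr",w.mean(0)[:2],[(round(float(np.linalg.norm(w[i]-w[i-1])),4),round(float(np.degrees(np.arctan2(*(w[i]-w[i-1])[[1,0]]))),1)) for i in range(4)])
c,hi=cv2.findContours(wood,cv2.RETR_CCOMP,cv2.CHAIN_APPROX_NONE)
for k,x in enumerate(c):
    if hi[0][k][3]>=0 and cv2.contourArea(x)>30: 
        M=cv2.moments(x);p=(M['m10']/M['m00'],M['m01']/M['m00']);print("dimple",np.round(p,1),cv2.contourArea(x),on("top",[p],.013)[0][:2])
for p,r in tomatoes("top",(100,120,400,330),im): print("tom",np.round(p,1),round(r,1),on("top",[p],.022)[0][:2])
E
```

```text
ee_pos: [0.5511, 0.3176, -0.0223]
ft_force: [-2.9, -2.0, 10.6]
t: 31.43
ee_pos: [0.5509, 0.0716, 0.0673]
ee_rot: [-0.075, 0.997, -0.001, -0.0]
ft_force: [0.7, -1.2, 0.3]
gripper_width: 0.998
gripper_force: 0.0
[[109.5999984741211, 226.60000610351562], [168.60000610351562, 216.6999969482422], [177.60000610351562, 270.70001220703125], [118.5999984741211, 280.6000061035156]] ctr [0.4972 0.3277] [(0.1535, 11.5), (0.1683, -81.6), (0.1528, -169.7), (0.165, 98.6)]
dimple [129. 270.] 111.0 [0.4386 0.3676]
dimple [125.1 239.5] 106.0 [0.5232 0.381 ]
tom [294.6 199.3] 7.6 [ 0.6255 -0.0924]
tom [268.2 198.2] 7.5 [ 0.6302 -0.0193]
```

The panel is home: a finger press at its +x side touched at a true height of 16 mm, and the dimples give centre (.491,.308) and yaw 8.9°. Next is the tomato at (.650,.130). The pictures show five balls: red at (215,192), (249,207), (268,198) and (295,199), and green at (247,174), which is the look-alike and stays. The red ones fit the description, and the earlier enlarged crop g6 confirmed their colour.

```bash
python3 -m pendant '[[[2.5,1.46,0],0],[[2.5,1.46,0],0],[[2.5,1.46,0],0],[[2.4,1.46,0],0],[[0,0,-3],0],[[0,0,-3],0],[[0,0,-2],0],[[0,0,-1.2],0],[[0,0,-0.9],0],[[0,0,0],0]]' 8.54 25; python3 -m pendant '[[[0,0,0],0],[[0,0,0],0],[[0,0,0],0],[[0,0,0],0],[[0,0,0],0],[[0,0,0],0],[[0,0,0],0],[[0,0,0],0],[[0,0,0],0],[[0,0,0],0]]' 3 25 |tail -5;  python3 -m pendant '[[[0,0,1],0],[[0,0,2],0],[[0,0,2],0],[[0,0,2],0],[[0,0,0],0],[[0,0,0],0],[[0,0,0],0],[[0,0,0],0],[[0,0,0],0],[[0,0,0],0]]'
```

```text
t: 32.32
ee_pos: [0.6493, 0.1363, -0.0352]
ee_rot: [-0.077, 0.997, -0.0, -0.001]
ft_force: [-0.2, 0.0, 1.2]
gripper_width: 1.001
gripper_force: 0.0
ee_pos: [0.6511, 0.1359, -0.0326]
ee_rot: [-0.077, 0.997, 0.0, 0.001]
ft_force: [-0.2, -1.9, 7.6]
gripper_width: 0.499
gripper_force: 24.5
t: 33.98
ee_pos: [0.6497, 0.1359, 0.0355]
ee_rot: [-0.077, 0.997, -0.0, -0.001]
ft_force: [-0.3, -0.5, -0.6]
gripper_width: 0.493
gripper_force: 25.5
```

The first tomato is held. I'll carry it to dimple D1 (.523,.382).

```bash
python3 -m pendant '[[[-1,2,0],0],[[-1.8,3.4,0],0],[[-1.8,3.4,0],0],[[-1.8,3.4,0],0],[[-1.8,3.4,0],0],[[-1.8,3.4,0],0],[[-1.8,3.4,0],0],[[-1.65,2.2,0],0],[[0,0,0],0],[[0,0,0],0]]'; python3 -m pendant '[[[0,0,-1],0],[[0,0,-1.5],0],[[0,0,-1],0],[[0,0,0],0],[[0,0,0],0],[[0,0,0],0],[[0,0,0],0],[[0,0,0],0],[[0,0,0],0],[[0,0,0],0]]'
```

```text
t: 34.82
ee_pos: [0.5145, 0.3831, 0.0358]
ee_rot: [-0.078, 0.997, -0.0, -0.0]
ft_force: [0.4, -0.1, 0.4]
gripper_width: 0.498
gripper_force: 25.6
t: 35.65
ee_pos: [0.5158, 0.3821, 0.0015]
ee_rot: [-0.077, 0.997, 0.0, 0.0]
ft_force: [-0.2, 0.2, -1.2]
gripper_width: 0.498
gripper_force: 25.6
```

```bash
python3 -m pendant '[[[0.75,0,0],0],[[0,0,-0.6],0],[[0,0,-0.6],0],[[0,0,-0.5],0],[[0,0,-0.3],0],[[0,0,-0.2],0],[[0,0,-0.15],0],[[0,0,0],0],[[0,0,0],0],[[0,0,0],0]]'; python3 -m pendant '[[[0,0,0],0],[[0,0,0],0],[[0,0,0],0],[[0,0,0],0],[[0,0,0],0],[[0,0,0],0],[[0,0,0],0],[[0,0,0],0],[[0,0,0],0],[[0,0,0],0]]' 6.5 25 |tail -4;  python3 -m pendant '[[[0,0,1],0],[[0,0,2],0],[[0,0,2],0],[[0,0,2],0],[[0,0,2],0],[[0,-4,0],0],[[0,-4,0],0],[[0,-4,0],0],[[0,-4,0],0],[[0,0,0],0]]' 8.54 25 |head -2
python3 - <<'E'
from h import *
np.set_printoptions(precision=4,suppress=True)
im=optics.get_image("scene")
for p,r in tomatoes("scene",(200,80,480,330),im): print("tom",np.round(p,1),round(r,1),on("scene",[p],.022)[0][:2],on("scene",[p],.0316)[0][:2])
m=optics.camera_model("scene")
E
```

```text
t: 36.48
ee_pos: [0.5234, 0.3822, -0.022]
ee_rot: [-0.077, 0.997, 0.0, 0.0]
ft_force: [1.3, 0.8, 4.6]
gripper_width: 0.495
gripper_force: 25.8
ee_rot: [-0.077, 0.997, 0.0, -0.0]
ft_force: [0.5, -0.1, 1.5]
gripper_width: 0.76
gripper_force: 0.0
t: 38.15
ee_pos: [0.5229, 0.2162, 0.0687]
tom [267.2 232.6] 9.0 [ 0.6234 -0.0918] [ 0.6306 -0.0936]
tom [299.5 226.5] 8.9 [ 0.6279 -0.0181] [ 0.635  -0.0208]
tom [319. 213.] 8.6 [0.6035 0.0373] [0.611  0.0339]
tom [435.7 155.7] 6.8 [0.5091 0.4006] [0.5178 0.3927]
```

```bash
python3 -m pendant '[[[1.25,-3.85,0],0],[[1.25,-3.85,0],0],[[1.25,-3.85,0],0],[[1.25,-3.85,0],0],[[1.25,-3.85,0],0],[[1.25,-3.85,0],0],[[1.25,-3.85,0],0],[[1.25,-3.85,0],0],[[0,0,0],0],[[0,0,0],0]]' 6.2 25|head -3; python3 -m pendant '[[[0,0,0],0],[[0,0,0],0],[[0,0,0],0],[[0,0,0],0],[[0,0,0],0],[[0,0,0],0],[[0,0,0],0],[[0,0,0],0],[[0,0,0],0],[[0,0,0],0]]'|head -3
python3 - <<'E'
from h import *
np.set_printoptions(precision=4,suppress=True)
for n in("scene","top"):
  for p,r in tomatoes(n,(80,80,480,330)): print(n,np.round(p,1),round(r,1),on(n,[p],.022)[0][:2],on(n,[p],.0316)[0][:2])
E
```

```text
t: 39.03
ee_pos: [0.6239, -0.0874, 0.0678]
ee_rot: [-0.076, 0.997, 0.0, 0.0]
t: 39.87
ee_pos: [0.6231, -0.0861, 0.0677]
ee_rot: [-0.077, 0.997, 0.0, 0.0]
scene [267.3 232.8] 9.0 [ 0.6239 -0.0916] [ 0.6311 -0.0935]
scene [299.7 226.6] 8.7 [ 0.6282 -0.0178] [ 0.6354 -0.0205]
scene [319.3 212.9] 8.8 [0.6034 0.038 ] [0.6108 0.0346]
scene [433.5 157.5] 7.9 [0.5136 0.3912] [0.5222 0.3834]
top [122.6 238.5] 7.8 [0.5251 0.3851] [0.5238 0.382 ]
top [247.7 207.1] 7.4 [0.6062 0.0379] [0.6043 0.0373]
```

The first tomato is at (.524,.382), which matches D1. Now the tomato at (.625,-.092).

```bash
python3 -m pendant '[[[0.2,-0.6,-1],0],[[0,0,-3],0],[[0,0,-2.5],0],[[0,0,-1.6],0],[[0,0,-1.2],0],[[0,0,-0.8],0],[[0,0,0],0],[[0,0,0],0],[[0,0,0],0],[[0,0,0],0]]'|sed -n '2p;4p'; python3 -m pendant '[[[0,0,0],0],[[0,0,0],0],[[0,0,0],0],[[0,0,0],0],[[0,0,0],0],[[0,0,0],0],[[0,0,0],0],[[0,0,0],0],[[0,0,0],0],[[0,0,0],0]]' 3 25 |tail -5;  python3 -m pendant '[[[0,0,1],0],[[0,0,2],0],[[0,0,3],0],[[-1,2,1],0],[[-1.5,3.3,0],0],[[-1.5,3.3,0],0],[[-1.5,3.3,0],0],[[-1.5,3.3,0],0],[[-1.5,3.3,0],0],[[-1.5,3.3,0],0]]'; python3 -m pendant '[[[-1.5,3.3,0],0],[[-1.5,3.3,0],0],[[-1.5,3.3,0],0],[[-1.5,3.3,0],0],[[-1.5,3.3,0],0],[[-1.5,3.3,0],0],[[-0.2,4,0],0],[[0,0,0],0],[[0,0,0],0],[[0,0,0],0]]'
```

```text
ee_pos: [0.6258, -0.0922, -0.0324]
ft_force: [0.0, 0.3, -0.3]
ee_pos: [0.6257, -0.0923, -0.0326]
ee_rot: [-0.077, 0.997, -0.0, 0.001]
ft_force: [-0.7, -2.6, 6.7]
gripper_width: 0.498
gripper_force: 24.8
t: 42.47
ee_pos: [0.5242, 0.1274, 0.0374]
ee_rot: [-0.077, 0.997, 0.0, 0.0]
ft_force: [0.8, 0.7, -0.8]
gripper_width: 0.495
gripper_force: 25.6
t: 43.3
ee_pos: [0.4329, 0.3637, 0.0369]
ee_rot: [-0.077, 0.997, -0.0, -0.0]
ft_force: [-0.2, -0.0, 0.2]
gripper_width: 0.494
gripper_force: 25.6
```

```bash
python3 -m pendant '[[[0.5,0.45,0],0],[[0,0,-1.5],0],[[0,0,-1.5],0],[[0,0,-1],0],[[0,0,0],0],[[0,0,0],0],[[0,0,0],0],[[0,0,0],0],[[0,0,0],0],[[0,0,0],0]]'|sed -n '2p;4,6p'
```

```text
ee_pos: [0.4384, 0.3687, -0.0028]
ft_force: [0.4, 0.1, -0.4]
gripper_width: 0.495
gripper_force: 25.6
```

Now release here, then head to the tomato at (.630,-.019) with the yaw turned -0.68 rad.

```bash
python3 -m pendant '[[[0,0,-0.5],0],[[0,0,-0.5],0],[[0,0,-0.4],0],[[0,0,-0.3],0],[[0,0,-0.2],0],[[0,0,0],0],[[0,0,0],0],[[0,0,0],0],[[0,0,0],0],[[0,0,0],0]]'|sed -n '2p;4p'; python3 -m pendant '[[[0,0,0],0],[[0,0,0],0],[[0,0,0],0],[[0,0,0],0],[[0,0,0],0],[[0,0,0],0],[[0,0,0],0],[[0,0,0],0],[[0,0,0],0],[[0,0,0],0]]' 6.5 25 |tail -3;  python3 -m pendant '[[[0,0,1],0],[[0,0,2],0],[[0,0,2],0],[[0,0,2],0],[[0,0,2],0],[[1,-2.5,0],-0.1],[[1.8,-3.6,0],-0.1],[[1.8,-3.6,0],-0.1],[[1.8,-3.6,0],-0.1],[[1.8,-3.6,0],-0.1]]'|head -3; python3 -m pendant '[[[1.8,-3.6,0],-0.1],[[1.8,-3.6,0],-0.08],[[1.8,-3.6,0],0],[[1.8,-3.6,0],0],[[1.8,-3.6,0],0],[[1.8,-3.6,0],0],[[0.2,-0.9,0],0],[[0,0,0],0],[[0,0,0],0],[[0,0,0],0]]'|head -3
python3 - <<'E'
from h import *
np.set_printoptions(precision=4,suppress=True)
for n in("scene","top"):
  for p,r in tomatoes(n,(80,80,480,330)): print(n,np.round(p,1),round(r,1),on(n,[p],.022)[0][:2],on(n,[p],.0316)[0][:2])
E
```

```text
ee_pos: [0.4381, 0.3685, -0.0223]
ft_force: [-0.4, 1.2, 0.7]
ft_force: [-0.7, -0.1, 0.9]
gripper_width: 0.765
gripper_force: 0.0
t: 46.63
ee_pos: [0.5208, 0.1978, 0.0687]
ee_rot: [0.174, 0.985, 0.0, 0.0]
t: 47.47
ee_pos: [0.6298, -0.0245, 0.0681]
ee_rot: [0.26, 0.966, 0.0, -0.0]
scene [299.5 226.5] 8.9 [ 0.6279 -0.0181] [ 0.635  -0.0208]
scene [319.3 212.9] 8.8 [0.6034 0.038 ] [0.6108 0.0346]
scene [433.5 157. ] 7.8 [0.5119 0.3922] [0.5205 0.3844]
scene [413.5 137. ] 7.8 [0.4244 0.3804] [0.434  0.3727]
top [126.5 269.5] 7.9 [0.4393 0.3717] [0.4386 0.3687]
top [122.8 238.8] 7.9 [0.5243 0.3848] [0.523  0.3817]
```

```bash
python3 -m pendant '[[[0,0.55,-1],0],[[0,0,-3],0],[[0,0,-2.5],0],[[0,0,-1.6],0],[[0,0,-1.2],0],[[0,0,-0.8],0],[[0,0,0],0],[[0,0,0],0],[[0,0,0],0],[[0,0,0],0]]'|sed -n '2p;4p'; python3 -m pendant '[[[0,0,0],0],[[0,0,0],0],[[0,0,0],0],[[0,0,0],0],[[0,0,0],0],[[0,0,0],0],[[0,0,0],0],[[0,0,0],0],[[0,0,0],0],[[0,0,0],0]]' 3 25 |tail -5;  python3 -m pendant '[[[0,0,1],0],[[0,0,2],0],[[0,0,3],0],[[0,0,1],0],[[-1,3,0],0],[[-1,3.5,0],0],[[-1,3.5,0],0],[[-1,3.5,0],0],[[-1,3.5,0],0],[[-1,3.5,0],0]]'; python3 -m pendant '[[[-1,3,0],0],[[-1,2,0],0],[[-0.5,1,0],0],[[0,0,0],0],[[0,0,-1],0],[[0,0,-1],0],[[0,0,-1],0],[[0,0,-0.5],0],[[0,0,0],0],[[0,0,0],0]]'
```

```text
ee_pos: [0.6308, -0.0199, -0.0324]
ft_force: [-0.7, 0.6, 0.2]
ee_pos: [0.6305, -0.0203, -0.0327]
ee_rot: [0.26, 0.966, -0.0, 0.001]
ft_force: [-0.6, -0.6, 5.1]
gripper_width: 0.496
gripper_force: 24.6
t: 50.07
ee_pos: [0.5695, 0.1865, 0.0374]
ee_rot: [0.26, 0.966, 0.0, 0.0]
ft_force: [1.1, 1.6, -0.3]
gripper_width: 0.494
gripper_force: 25.5
t: 50.9
ee_pos: [0.5449, 0.2443, 0.0011]
ee_rot: [0.26, 0.966, -0.0, -0.0]
ft_force: [0.7, -0.1, -0.2]
gripper_width: 0.498
gripper_force: 25.5
```

```bash
python3 -m pendant '[[[-0.05,0.3,-0.5],0],[[0,0,-0.7],0],[[0,0,-0.5],0],[[0,0,-0.3],0],[[0,0,-0.2],0],[[0,0,-0.1],0],[[0,0,0],0],[[0,0,0],0],[[0,0,0],0],[[0,0,0],0]]'|sed -n '2p;4p'; python3 -m pendant '[[[0,0,0],0],[[0,0,0],0],[[0,0,0],0],[[0,0,0],0],[[0,0,0],0],[[0,0,0],0],[[0,0,0],0],[[0,0,0],0],[[0,0,0],0],[[0,0,0],0]]' 6.5 25 |tail -3;  python3 -m pendant '[[[0,0,1],0],[[0,0,2],0],[[0,0,2],0],[[0,0,2],0],[[0,0,2],0],[[1,-3.5,0],0.1],[[1,-3.5,0],0.1],[[1,-3.5,0],0.1],[[1,-3.5,0],0.1],[[1,-3.5,0],0.1]]'|head -3; python3 -m pendant '[[[1.1,-3.5,0],0.1],[[0,0,0],0.08],[[0,0,0],0],[[0,0,0],0],[[0,0,0],0],[[0,0,0],0],[[0,0,0],0],[[0,0,0],0],[[0,0,0],0],[[0,0,0],0]]'|head -3
python3 - <<'E'
from h import *
np.set_printoptions(precision=4,suppress=True)
for n in("scene","top"):
  for p,r in tomatoes(n,(80,80,480,330)): print(n,np.round(p,1),round(r,1),on(n,[p],.022)[0][:2],on(n,[p],.0316)[0][:2])
E
```

```text
ee_pos: [0.5448, 0.248, -0.0211]
ft_force: [0.1, 0.5, -0.4]
ft_force: [-0.5, -0.7, 0.4]
gripper_width: 0.762
gripper_force: 0.0
t: 53.4
ee_pos: [0.595, 0.0713, 0.0697]
ee_rot: [0.01, 1.0, 0.0, 0.0]
t: 54.23
ee_pos: [0.6056, 0.0383, 0.0687]
ee_rot: [-0.077, 0.997, 0.0, 0.0]
scene [319.3 213. ] 8.9 [0.6038 0.038 ] [0.6112 0.0346]
scene [392.2 172.3] 7.4 [0.5321 0.2603] [0.5404 0.2541]
scene [433.8 156.8] 7.5 [0.5114 0.3934] [0.52   0.3856]
scene [414.5 136.5] 7.1 [0.4232 0.3841] [0.4329 0.3764]
top [126.5 269.5] 7.6 [0.4393 0.3717] [0.4386 0.3687]
top [122.5 238.5] 7.9 [0.525  0.3856] [0.5237 0.3824]
top [171.2 230. ] 7.5 [0.5462 0.2496] [0.5448 0.2475]
```

```bash
python3 -m pendant '[[[0,-0.05,-1],0],[[0,0,-3],0],[[0,0,-2.5],0],[[0,0,-1.6],0],[[0,0,-1.2],0],[[0,0,-0.8],0],[[0,0,0],0],[[0,0,0],0],[[0,0,0],0],[[0,0,0],0]]'|sed -n '2p;4p'; python3 -m pendant '[[[0,0,0],0],[[0,0,0],0],[[0,0,0],0],[[0,0,0],0],[[0,0,0],0],[[0,0,0],0],[[0,0,0],0],[[0,0,0],0],[[0,0,0],0],[[0,0,0],0]]' 3 25 |tail -5;  python3 -m pendant '[[[0,0,1],0],[[0,0,2],0],[[0,0,3],0],[[0,0,1],0],[[-1.6,2,0],0],[[-2.2,3,0],0],[[-2.2,3,0],0],[[-2.2,3,0],0],[[-2.2,3,0],0],[[-2.2,3,0],0]]'|tail -6; python3 -m pendant '[[[-2.04,2.5,0],0],[[0,0,0],0],[[0,0,0],0],[[0,0,0],0],[[0,0,-1],0],[[0,0,-1],0],[[0,0,-1],0],[[0,0,-0.5],0],[[0,0,0],0],[[0,0,0],0]]'
```

```text
ee_pos: [0.6063, 0.0375, -0.0314]
ft_force: [0.2, -0.0, 0.1]
ee_pos: [0.6061, 0.0376, -0.0317]
ee_rot: [-0.077, 0.997, 0.0, 0.001]
ft_force: [-1.7, 0.4, 6.2]
gripper_width: 0.497
gripper_force: 24.7
t: 56.83
ee_pos: [0.4785, 0.2085, 0.0382]
ee_rot: [-0.077, 0.997, 0.0, 0.0]
ft_force: [0.7, 0.3, -1.1]
gripper_width: 0.492
gripper_force: 25.6
t: 57.67
ee_pos: [0.4589, 0.2321, 0.0021]
ee_rot: [-0.077, 0.997, -0.0, -0.001]
ft_force: [0.6, -0.2, -1.0]
gripper_width: 0.498
gripper_force: 25.6
```

```bash
python3 -m pendant '[[[0.03,0.18,-0.5],0],[[0,0,-0.7],0],[[0,0,-0.5],0],[[0,0,-0.3],0],[[0,0,-0.2],0],[[0,0,-0.1],0],[[0,0,0],0],[[0,0,0],0],[[0,0,0],0],[[0,0,0],0]]'|sed -n '2p;4p'; python3 -m pendant '[[[0,0,0],0],[[0,0,0],0],[[0,0,0],0],[[0,0,0],0],[[0,0,0],0],[[0,0,0],0],[[0,0,0],0],[[0,0,0],0],[[0,0,0],0],[[0,0,0],0]]' 6.5 25 |tail -3;  python3 -m pendant '[[[0,0,1],0],[[0,0,2],0],[[0,0,2],0],[[0,0,2],0],[[0,0,2],0],[[0,-3.8,0],0],[[0,-3.8,0],0],[[0,-3.8,0],0],[[0,-3.8,0],0],[[0,-3.8,0],0]]'|head -3; python3 -m pendant '[[[0,-3.8,0],0],[[0,-3.8,0],0],[[0,-3.8,0],0],[[0,-3.8,0],0],[[-0.2,-3.6,0],0],[[0,0,0],0],[[0,0,0],0],[[0,0,0],0],[[0,0,0],0],[[0,0,0],0]]' 4.2 25|head -3
python3 - <<'E'
from h import *
np.set_printoptions(precision=4,suppress=True)
print(robot.get_state()['joint_positions'])
for n in("scene","top"):
  im=optics.get_image(n)
  for p,r in tomatoes(n,(80,80,480,330),im): print(n,np.round(p,1),round(r,1),on(n,[p],.0316)[0][:2])
  cv2.imwrite(f"pics/t_{n}.png",im[:,:,::-1])
h=hsv(im)
m=(h[...,0]>17)&(h[...,0]<34)&(h[...,1]>60)&(h[...,2]>80)
for c in blobs(m,800):
    b=rect(c); w=on("top",b,.018); print(np.round(b,1).tolist(),"ctr",w.mean(0)[:2],[(round(float(np.linalg.norm(w[i]-w[i-1])),4),round(float(np.degrees(np.arctan2(*(w[i]-w[i-1])[[1,0]]))),1)) for i in range(4)])
E
```

```text
ee_pos: [0.4597, 0.2343, -0.0202]
ft_force: [0.1, -0.0, -1.3]
ft_force: [0.7, 0.2, -0.7]
gripper_width: 0.761
gripper_force: 0.0
t: 60.17
ee_pos: [0.4593, 0.0427, 0.0706]
ee_rot: [-0.077, 0.997, 0.0, 0.0]
t: 61.0
ee_pos: [0.4577, -0.1427, 0.0699]
ee_rot: [-0.078, 0.997, 0.0, 0.0]
[-0.3024  0.2311 -0.3303  1.0093  0.0001 -0.4582]
scene [391. 173.] 8.2 [0.5418 0.25  ]
scene [434. 157.] 8.2 [0.5209 0.3857]
scene [371.5 151.5] 7.9 [0.4551 0.2371]
scene [413.5 137. ] 7.8 [0.434  0.3727]
top [126.5 269.5] 7.9 [0.4386 0.3687]
top [175.5 260.5] 7.9 [0.461  0.2346]
top [122.6 238.5] 7.8 [0.5238 0.382 ]
top [171.1 230. ] 7.7 [0.5448 0.2479]
```

All four tomatoes sit at their dimples. Next I'll find the board again with the scene camera, and turn the tool for the first push.

```bash
python3 -m pendant '[[[0,0.8,0],0.12],[[0,0.8,0],0.12],[[0,0,0],0.12],[[0,0,0],0.12],[[0,0,0],0.12],[[0,0,0],0.12],[[0,0,0],0.12],[[0,0,0],0.12],[[0,0,0],0.12],[[0,0,0],0.12]]' 4.2 25|head -3; python3 -m pendant '[[[0,0,0],0.1],[[0,0,0],0],[[0,0,0],0],[[0,0,0],0],[[0,0,0],0],[[0,0,0],0],[[0,0,0],0],[[0,0,0],0],[[0,0,0],0],[[0,0,0],0]]' |head -3
python3 - <<'E'
from h import *
np.set_printoptions(precision=4,suppress=True)
for n in("scene","top"):
  im=optics.get_image(n)
  h=hsv(im)
  m=((h[...,0]>16)&(h[...,0]<36)&(h[...,1]>60)&(h[...,2]>60)).astype(np.uint8)
  for c in blobs(m,500):
    a=cv2.approxPolyDP(c,5,True).reshape(-1,2); 
    if n=="top": a=rect(c)
    w=on(n,a,.018); print(n,np.round(a,1).tolist(),w[:,:2].tolist(),w.mean(0)[:2])
cv2.imwrite("pics/b1.png",im[:,:,::-1])
E
```

```text
t: 61.93
ee_pos: [0.4576, -0.1271, 0.0697]
ee_rot: [-0.629, 0.777, 0.0, 0.0]
t: 62.77
ee_pos: [0.4575, -0.1278, 0.0697]
ee_rot: [-0.665, 0.747, 0.0, -0.0]
scene [[211, 168], [182, 178], [172, 174], [183, 172], [144, 177], [142, 211], [213, 205]] [[0.3800928453624791, -0.17108509176942183], [0.3938147934019829, -0.24749333652849667], [0.3720499424641379, -0.26979836189530215], [0.3732347091375997, -0.24190570439563236], [0.3614047951259568, -0.3397059695474298], [0.47428197582640685, -0.354686196326761], [0.5047856683450878, -0.19044231268150458]] [ 0.4085 -0.2593]
top [[366.79998779296875, 292.5], [369.0, 249.10000610351562], [392.1000061035156, 250.3000030517578], [390.0, 293.70001220703125]] [[0.3653266240912114, -0.2808019031979342], [0.4828669142275608, -0.29269474221559494], [0.4782318476786743, -0.3564457163538562], [0.36060102770586444, -0.34363852666734235]] [ 0.4218 -0.3184]
```

The board is unmoved at about (.429,-.263). I'll get down behind its +y edge and push it towards the right rail.

```bash
python3 -m pendant '[[[-0.75,-0.8,0],0],[[-0.75,-0.8,0],0],[[0,0,-3],0],[[0,0,-3],0],[[0,0,-2],0],[[0,0,-1.2],0],[[0,0,-0.8],0],[[0,0,-0.4],0],[[0,0,0],0],[[0,0,0],0]]' |sed -n '2p;4p';  python3 -m pendant '[[[-0.07,-0.6,0],0],[[-0.07,-0.6,0],0],[[-0.07,-0.6,0],0],[[-0.07,-0.6,0],0],[[-0.07,-0.6,0],0],[[-0.07,-0.6,0],0],[[-0.07,-0.6,0],0],[[-0.07,-0.6,0],0],[[-0.07,-0.6,0],0],[[0,0,0],0]]' |sed -n '2p;4p'; python3 -m pendant '[[[0,0,0],0],[[0,0,0],0],[[0,0,0],0],[[0,0,0],0],[[0,0,0],0],[[0,0,0],0],[[0,0,0],0],[[0,0,0],0],[[0,0,0],0],[[0,0,0],0]]' |sed -n '2p;4p'
python3 - <<'E'
from h import *
np.set_printoptions(precision=4,suppress=True)
im=optics.get_image("scene");h=hsv(im)
m=((h[...,0]>16)&(h[...,0]<36)&(h[...,1]>60)&(h[...,2]>60)).astype(np.uint8)
for c in blobs(m,500):
    a=cv2.approxPolyDP(c,5,True).reshape(-1,2);w=on("scene",a,.018); print(np.round(a,1).tolist(),np.round(w[:,:2],4).tolist())
E
```

```text
ee_pos: [0.4427, -0.1441, -0.0337]
ft_force: [-1.1, -0.7, 0.4]
ee_pos: [0.4361, -0.199, -0.0343]
ft_force: [0.7, 0.6, 0.1]
ee_pos: [0.4362, -0.1978, -0.0343]
ft_force: [1.0, -0.6, -0.8]
[[195, 175], [130, 178], [126, 213], [199, 207]] [[0.393, -0.2144], [0.3542, -0.3746], [0.4694, -0.3921], [0.5013, -0.2232]]
```

```bash
python3 -m pendant '[[[-0.05,-0.4,0],0],[[-0.05,-0.4,0],0],[[-0.05,-0.4,0],0],[[-0.02,-0.2,0],0],[[-0.02,-0.2,0],0],[[-0.02,-0.2,0],0],[[0,0,0],0],[[0,0,0],0],[[0,0,0],0],[[0,0,0],0]]' |sed -n '2p;4p';python3 -m pendant '[[[-0.01,-0.1,0],0],[[-0.01,-0.1,0],0],[[-0.01,-0.1,0],0],[[0,0,0],0],[[0,0,0],0],[[0,0,0],0],[[0,0,0],0],[[0,0,0],0],[[0,0,0],0],[[0,0,0],0]]' |sed -n '2p;4p'
python3 - <<'E'
from h import *
np.set_printoptions(precision=4,suppress=True)
im=optics.get_image("scene");h=hsv(im)
m=((h[...,0]>16)&(h[...,0]<36)&(h[...,1]>60)&(h[...,2]>60)).astype(np.uint8)
for c in blobs(m,500):
    a=cv2.approxPolyDP(c,5,True).reshape(-1,2);w=on("scene",a,.018); print(np.round(a,1).tolist(),np.round(w[:,:2],4).tolist())
E
```

```text
ee_pos: [0.4341, -0.2157, -0.0343]
ft_force: [0.3, 0.4, 0.7]
ee_pos: [0.4339, -0.2188, -0.0343]
ft_force: [0.5, 1.1, 0.6]
[[186, 176], [123, 179], [117, 214], [188, 206]] [[0.3898, -0.2368], [0.3524, -0.3922], [0.4662, -0.4132], [0.4906, -0.2476]]
```

```bash
python3 -m pendant '[[[-0.01,-0.1,0],0],[[-0.01,-0.1,0],0],[[-0.01,-0.1,0],0],[[-0.01,-0.1,0],0],[[-0.01,-0.1,0],0],[[0,0,0],0],[[0,0,0],0],[[0,0,0],0],[[0,0,0],0],[[0,0,0],0]]' |sed -n '2p;4p';python3 -m pendant '[[[-0.01,-0.1,0],0],[[-0.01,-0.1,0],0],[[0,0,0],0],[[0,0,0],0],[[0,0,0],0],[[0,0,0],0],[[0,0,0],0],[[0,0,0],0],[[0,0,0],0],[[0,0,0],0]]' |sed -n '2p;4p';python3 -m pendant '[[[-0.01,-0.1,0],0],[[0,0,0],0],[[0,0,0],0],[[0,0,0],0],[[0,0,0],0],[[0,0,0],0],[[0,0,0],0],[[0,0,0],0],[[0,0,0],0],[[0,0,0],0]]' |sed -n '2p;4p'
```

```text
ee_pos: [0.4335, -0.2222, -0.0344]
ft_force: [1.8, 15.0, 7.0]
ee_pos: [0.4334, -0.2223, -0.0344]
ft_force: [3.7, 29.8, 11.4]
ee_pos: [0.4335, -0.2223, -0.0344]
ft_force: [6.1, 39.0, 14.8]
```

The board is against the right rail: the push stopped dead and the force rose to 39 N. I'll back off, move round to its near edge and turn the tool 90°.

```bash
python3 -m pendant '[[[0.05,0.5,0],0],[[0.1,1,0],0],[[0,0,2],0],[[0,0,2],0],[[0,0,2],0],[[0,0,0],-0.12],[[0,0,0],-0.12],[[0,0,0],-0.12],[[0,0,0],-0.12],[[0,0,0],-0.12]]' |sed -n '2p;4p';  python3 -m pendant '[[[-2,-1.9,0],-0.12],[[-2,-1.9,0],-0.12],[[-2,-1.9,0],-0.12],[[-2,-1.9,0],-0.12],[[-2,-1.9,0],-0.12],[[-0.2,-1,0],-0.12],[[0,0,0],-0.12],[[0,0,0],-0.12],[[0,0,0],-0.011],[[0,0,0],0]]' |sed -n '2,4p'
python3 - <<'E'
from h import *
np.set_printoptions(precision=4,suppress=True)
for n in("scene","top"):
  im=optics.get_image(n);h=hsv(im)
  m=((h[...,0]>16)&(h[...,0]<36)&(h[...,1]>60)&(h[...,2]>60)).astype(np.uint8)
  for c in blobs(m,500):
    a=cv2.approxPolyDP(c,5,True).reshape(-1,2);w=on(n,a,.018); print(n,np.round(a,1).tolist(),np.round(w[:,:2],4).tolist())
E
```

```text
ee_pos: [0.4345, -0.2118, 0.0257]
ft_force: [-0.7, 0.0, -0.4]
ee_pos: [0.3325, -0.3167, 0.0256]
ee_rot: [0.057, 0.998, -0.0, -0.0]
ft_force: [0.5, 0.7, 0.2]
scene [[188, 174], [162, 182], [150, 177], [175, 172], [146, 176], [140, 185], [140, 177], [121, 180], [116, 214], [191, 206]] [[0.3842, -0.2308], [0.3928, -0.2976], [0.366, -0.3249], [0.3671, -0.2615], [0.3593, -0.3344], [0.3868, -0.3519], [0.3583, -0.3496], [0.3545, -0.3974], [0.4655, -0.4155], [0.4927, -0.2408]]
top [[349, 249], [348, 291], [385, 294], [413, 271], [412, 253]] [[0.4845, -0.2377], [0.3707, -0.2299], [0.3602, -0.3301], [0.4202, -0.4106], [0.4695, -0.4111]]
```

```bash
python3 -m pendant '[[[0,0,-2],0],[[0,0,-2],0],[[0,0,-1],0],[[0,0,-0.7],0],[[0,0,-0.3],0],[[0.4,-0.05,0],0],[[0.4,-0.05,0],0],[[0.4,-0.05,0],0],[[0,0,0],0],[[0,0,0],0]]' |sed -n '2p;4p';  python3 -m pendant '[[[0.5,-0.06,0],0],[[0.5,-0.06,0],0],[[0.5,-0.06,0],0],[[0.5,-0.06,0],0],[[0.5,-0.06,0],0],[[0.5,-0.06,0],0],[[0.3,-0.03,0],0],[[0.2,-0.02,0],0],[[0,0,0],0],[[0,0,0],0]]' |sed -n '2p;4p';python3 -m pendant '[[[0.2,-0.02,0],0],[[0.1,-0.01,0],0],[[0.1,-0.01,0],0],[[0,0,0],0],[[0,0,0],0],[[0,0,0],0],[[0,0,0],0],[[0,0,0],0],[[0,0,0],0],[[0,0,0],0]]' |sed -n '2p;4p'
```

```text
ee_pos: [0.3451, -0.3185, -0.0339]
ft_force: [0.2, -0.4, 0.1]
ee_pos: [0.3799, -0.3225, -0.0343]
ft_force: [0.1, -0.4, -0.6]
ee_pos: [0.3836, -0.3228, -0.0343]
ft_force: [-0.5, -0.0, 0.9]
```

```bash
python3 -m pendant '[[[0.1,-0.01,0],0],[[0.1,-0.01,0],0],[[0.1,-0.01,0],0],[[0.1,-0.01,0],0],[[0,0,0],0],[[0,0,0],0],[[0,0,0],0],[[0,0,0],0],[[0,0,0],0],[[0,0,0],0]]' |sed -n '2p;4p';python3 -m pendant '[[[0.1,-0.01,0],0],[[0.05,-0.01,0],0],[[0,0,0],0],[[0,0,0],0],[[0,0,0],0],[[0,0,0],0],[[0,0,0],0],[[0,0,0],0],[[0,0,0],0],[[0,0,0],0]]' |sed -n '2p;4p'
```

```text
ee_pos: [0.3869, -0.323, -0.0344]
ft_force: [-7.2, 0.8, 5.0]
ee_pos: [0.387, -0.3229, -0.0346]
ft_force: [-16.4, 1.9, 11.9]
```

```bash
python3 -m pendant '[[[0.08,-0.01,0],0],[[0,0,0],0],[[0,0,0],0],[[-0.5,0.06,0],0],[[-1,0.12,0],0],[[0,0,2],0],[[0,0,2],0],[[0,0,2],0],[[0,0,2],0],[[0,0,0],0]]' |sed -n '2p;4p';  python3 -m pendant '[[[0,3.5,0],0.12],[[0,3.5,0],0.12],[[0,3.5,0],0.12],[[0,3.5,0],0.12],[[0,3.5,0],0.12],[[0,0,0],0.12],[[0,0,0],0.12],[[0,0,0],0.12],[[0,0,0],0.12],[[0,0,0],0.12]]' |sed -n '2,4p'; python3 -m pendant '[[[0,0,0],0.12],[[0,0,0],0.12],[[0,0,0],0.12],[[0,0,0],0.011],[[0,0,0],0],[[0,0,0],0],[[0,0,0],0],[[0,0,0],0],[[0,0,0],0],[[0,0,0],0]]' |sed -n '1,4p';python3 - <<'E'
from h import *
np.set_printoptions(precision=4,suppress=True)
for n in("scene","top"):
  im=optics.get_image(n);h=hsv(im)
  m=((h[...,0]>16)&(h[...,0]<36)&(h[...,1]>60)&(h[...,2]>60)).astype(np.uint8)
  for c in blobs(m,500):
    a=rect(c);a2=cv2.approxPolyDP(c,5,True).reshape(-1,2);w=on(n,a,.018); print(n,np.round(a,1).tolist(),np.round(w[:,:2],4).tolist(),w.mean(0)[:2],a2.tolist())
E
```

```text
ee_pos: [0.3764, -0.3231, 0.0491]
ft_force: [0.4, -0.6, 1.1]
ee_pos: [0.3747, -0.1465, 0.0454]
ee_rot: [-0.518, 0.855, -0.0, 0.0]
ft_force: [0.1, -0.3, 0.4]
t: 78.07
ee_pos: [0.3748, -0.1467, 0.0457]
ee_rot: [-0.664, 0.747, -0.0, 0.0]
ft_force: [0.5, -0.3, 0.7]
scene [[110.9000015258789, 190.89999389648438], [190.10000610351562, 182.10000610351562], [194.3000030517578, 220.0], [115.0999984741211, 228.8000030517578]] [[0.3854, -0.4242], [0.4141, -0.2302], [0.5371, -0.2404], [0.5101, -0.42]] [ 0.4617 -0.3287] [[191, 190], [119, 191], [115, 228], [189, 220]]
top [[346.0, 275.8999938964844], [350.20001220703125, 232.8000030517578], [416.1000061035156, 239.10000610351562], [412.0, 282.29998779296875]] [[0.4114, -0.2264], [0.5293, -0.2432], [0.5076, -0.4253], [0.3897, -0.4058]] [ 0.4595 -0.3252] [[350, 235], [350, 245], [396, 260], [394, 280], [412, 282], [413, 239]]
```

```bash
python3 -m pendant '[[[3.3,-1.7,0],0],[[3.3,-1.7,0],0],[[3.3,-1.7,0],0],[[0,0,-2],0],[[0,0,-2],0],[[0,0,-2],0],[[0,0,-1.5],0],[[0,0,-0.5],0],[[0,0,0],0],[[0,0,0],0]]' |sed -n '2p;4p';  python3 -m pendant '[[[-0.05,-0.5,0],0],[[-0.05,-0.5,0],0],[[-0.05,-0.5,0],0],[[-0.05,-0.4,0],0],[[-0.02,-0.2,0],0],[[-0.02,-0.2,0],0],[[0,0,0],0],[[0,0,0],0],[[0,0,0],0],[[0,0,0],0]]' |sed -n '2,4p'; python3 -m pendant '[[[-0.02,-0.2,0],0],[[-0.01,-0.1,0],0],[[-0.01,-0.1,0],0],[[0,0,0],0],[[0,0,0],0],[[0,0,0],0],[[0,0,0],0],[[0,0,0],0],[[0,0,0],0],[[0,0,0],0]]' |sed -n '2p;4p'
```

```text
ee_pos: [0.474, -0.1978, -0.0338]
ft_force: [0.2, -0.3, 1.5]
ee_pos: [0.4714, -0.2205, -0.0344]
ee_rot: [-0.665, 0.747, 0.0, 0.0]
ft_force: [-0.4, -0.6, 1.1]
ee_pos: [0.471, -0.2246, -0.0344]
ft_force: [-0.8, -0.0, -0.7]
```

```bash
python3 -m pendant '[[[-0.01,-0.1,0],0],[[-0.01,-0.1,0],0],[[0,-0.05,0],0],[[0,0,0],0],[[0,0,0],0],[[0,0,0],0],[[0,0,0],0],[[0,0,0],0],[[0,0,0],0],[[0,0,0],0]]' |sed -n '2p;4p';python3 -m pendant '[[[0,-0.1,0],0],[[0,0,0],0],[[0,0,0],0],[[0,0,0],0],[[0,0,0],0],[[0,0,0],0],[[0,0,0],0],[[0,0,0],0],[[0,0,0],0],[[0,0,0],0]]' |sed -n '2p;4p'
```

```text
ee_pos: [0.4708, -0.2267, -0.0344]
ft_force: [-0.2, 5.2, 1.7]
ee_pos: [0.4708, -0.2268, -0.0344]
ft_force: [1.1, 11.8, 4.2]
```

The board meets the rail exactly where predicted. I'll back off and check everything with the arm away.

```bash
python3 -m pendant '[[[0.05,0.5,0],0],[[0.1,1,0],0],[[0,0,3],0],[[0,0,3],0],[[0,0,3],0],[[-1,3.5,0],0],[[-1,3.5,0],0],[[-1,3.5,0],0],[[-1,3.5,0],0],[[-1,3.5,0],0]]' |sed -n '1,2p'; python3 -m pendant '[[[-1,3.5,0],0],[[-1,0,0],0],[[-1,0,0],0],[[0,0,0],0],[[0,0,0],0],[[0,0,0],0],[[0,0,0],0],[[0,0,0],0],[[0,0,0],0],[[0,0,0],0]]' |sed -n '1,4p';python3 - <<'E'
from h import *
np.set_printoptions(precision=4,suppress=True)
for n in("top","scene"):
  im=optics.get_image(n);h=hsv(im)
  for p,r in tomatoes(n,(80,80,480,330),im): print(n,np.round(p,1),round(r,1),on(n,[p],.0316)[0][:2])
  m=((h[...,0]>16)&(h[...,0]<36)&(h[...,1]>60)&(h[...,2]>60)).astype(np.uint8)
  for c in blobs(m,500):
    a=rect(c);w=on(n,a,.018); print(n,np.round(a,1).tolist(),np.round(w[:,:2],4).tolist(),w.mean(0)[:2])
  if n=="top": cv2.imwrite("pics/f1.png",np.vstack([cv2.resize(im[205:305,325:435],None,fx=5,fy=5),cv2.resize(im[200:300,95:205],None,fx=5,fy=5)])[:,:,::-1][:, :, :] if 0 else np.hstack([cv2.resize(im[215:300,325:435],None,fx=3.6,fy=5),cv2.resize(im[205:290,95:205],None,fx=3.6,fy=5)])[:,:,::-1])
E
```

```text
t: 83.17
ee_pos: [0.4215, -0.0365, 0.0557]
t: 84.0
ee_pos: [0.3924, -0.0034, 0.0556]
ee_rot: [-0.665, 0.747, 0.0, -0.0]
ft_force: [0.2, 0.2, -0.0]
top [126.5 269.5] 7.9 [0.4386 0.3687]
top [174.5 261. ] 7.2 [0.4597 0.2373]
top [122.7 238.4] 7.8 [0.5239 0.3818]
top [171.2 230.2] 7.5 [0.5442 0.2477]
top [[346.29998779296875, 276.20001220703125], [350.20001220703125, 232.6999969482422], [416.29998779296875, 238.8000030517578], [412.29998779296875, 282.20001220703125]] [[0.4106, -0.2269], [0.5293, -0.2431], [0.5086, -0.4258], [0.3899, -0.4069]] [ 0.4596 -0.3257]
scene [390.9 173. ] 8.1 [0.5417 0.2497]
scene [433.6 157. ] 7.7 [0.5206 0.3847]
scene [373.  150.8] 6.3 [0.4538 0.242 ]
scene [413.  137.5] 7.4 [0.4355 0.3703]
scene [[110.30000305175781, 191.5], [189.3000030517578, 181.60000610351562], [194.10000610351562, 219.6999969482422], [115.0999984741211, 229.60000610351562]] [[0.3869, -0.4257], [0.4117, -0.2318], [0.5363, -0.2408], [0.5126, -0.4201]] [ 0.4619 -0.3296]
```

View pics/f1.png

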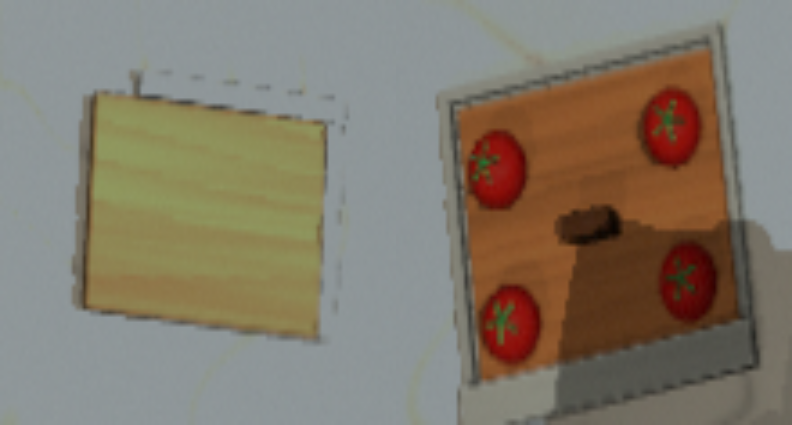

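The last picture shows the board flush in both rails, the panel home under the lip, and all four tomatoes in their dimples. The arm is clear, so I'll hand in.

```bash
python3 -c "
from cell import robot
print(robot.sign_off())"
```

```text
the job is handed in; nothing more can be done
None
```

I handed the job in at about 84 s. By the last camera check, the rest was home under the lip, all four red tomatoes were in dimples and the board was flush in its stops, but sign-off returned no verdict.

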